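# Stand the knocked-over beaker on the scale and tip the glaze lumps into it

## Robot

A 6-joint arm with a two-finger parallel gripper is mounted at the origin on the work surface. World frame = base frame: x ahead of the robot, y to its left, z up, the work surface at z = 0. Lengths are in mm, angles in rad, forces in N, time in s.
With the tool pointing down it reaches from about 375 to 925 mm from the base axis. Payload 5.7 kg.
Tool frame: the origin (TCP) lies where the fingers leave the gripper's body, on its centre line; the fingertips stand manip.tips_ahead ahead of it and the grasp point (between the pads) lies 61 mm ahead of it (manip.tips_ahead is the distance from the TCP to the fingertips, in mm); z points along the fingers, y is the line along which they close (so a half turn about z gives the same grasp; the last joint's range is limited). The gripper opens to 88 mm and grips with 3 to 60 N. Pads are 20 mm wide; open, the fingers measure 115 mm over their backs; the gripper's body (75 mm by 178 mm) begins 61 mm behind the grasp point.
Start: joints at [-1.336, 0.359, 1.51, -0, 1.272, -0.115], TCP at [205.611, -563.646, 302.623] pointing down, gripper open.
Joint ranges: [-2.97, 2.97], [-1.01, 2.36], [0.21, 2.38], [-0.96, 4.11], [0.2, 2.71], [-2.98, 2.98]. Speed limits (rad/s): [2.39, 2.39, 3.14, 3.14, 3.14, 3.14].

## Interface

Orientations are given as a rotation vector (axis times angle).
In Python, from bench import manip gives the robot as it stands.
- The arm moves only by the tool apply_moves, never from a script. Its argument "targets" is a list of rows, each an object of numbers: "x", "y", "z": the shift along the tool's x, y, z in cm; "turn": the turn about the tool's z in rad. In form: [{"x": .., "y": .., "z": .., "turn": ..}, ...]. A call has 1 to 8 rows; each row is the pose to reach, as a shift and turn from the pose commanded when the call began, along the tool's axes at that moment; what a row does not reach only later rows make up. A row lasts 1/12 s, in which the tool goes at most 41.7 mm and 7.16 degrees, less where a joint would pass 70% of its speed; a pose out of reach is approached as far as the arm can. A call with a gripper value outside its range is refused whole. "claw" is the finger opening in cm, from 0 to 8.78, set as the call begins (left out, the last holds). The fingers move at their own pace and stop on an object; the grip force is fixed at half the most. Time passes only in rows, so rows that repeat a pose let the fingers close. It gives the time, the measured TCP pose, the force, the opening and the grip force at its end, in the units of the state.
- manip.sense(): the state, without advancing time (a new reading comes with each control period).
- manip.get_image(name): name is "scene" or "side" or "wrist"; returns a dict with "pixels" (420x560x3 uint8, red, green, blue), "K" (3x3 intrinsics, pixels), "pose" (4x4, takes a point from camera to world coordinates). Camera axes: x right, y up, looking along -z (the intrinsics and any distortion apply to the point x, -y, -z); pixel columns grow to the right and rows downward; lengths in mm; the calibration is good to about 2 mm. The wrist camera is an equidistant fisheye: a pixel r from the principal point sees the ray r / f radians off the axis. A picture is of the moment at which its call begins. There is no depth.
- manip.sign_off(): hands the job in; it is judged then, once.
Trained networks look in a picture, given as the dict that the camera call returned (one of the last four; its "shot" number tells which), for a name from the list of things; names that differ only in an ending like _2 or _b are one class to them, and where a whole thing is asked for, a point or a joint stands for the part that bears it (a point fixed in the world has none). Each returns a list of dicts, best first, with "p" (0 to 1); they miss things now and then, are a little off and sometimes report something else, mostly with a low value. They report only what shows in the picture. A call takes as long as a camera call.
- manip.boxes_of(picture, name): "centre" ([x, y, z] in mm, in the coordinates of the camera as it stood for that picture, good to about 4 mm: the middle of the surface that is visible of it).
- manip.masks_of(picture, name): "mask" (420x560 bool, what is visible of it).
- manip.pinpoint(picture, name): "centre" ([x, y, z] in mm, in the coordinates of the camera as it stood for that picture, good to about 4 mm: a listed point, or the origin of a listed thing).
The state is a dict: "t": time; "joint_pos": joint angles; "qd": joint speeds; "joint_torque": joint torques, N m; "eef_pos": TCP position; "orientation": TCP orientation; "ft_force": force on the tool from outside, world axes, zero at the start; "ft_torque": the same for the moment, N m; "finger_gap": finger opening in mm; "gripper_force": force on a finger pad.
Only numpy, scipy, OpenCV 4.12 (cv2) and the standard library are available. Lean on these libraries where they do the work, as an engineer would, in place of code of your own. Each camera call takes 0.05 s, during which the arm holds its last target. There are 200 camera calls.

## Task

The white beaker on the glaze bench has been knocked over: stand it upright, mouth up, with its whole foot on the scale's round steel pan and let go of it. Then take the blue scoop by its handle and tip all four glaze lumps into the beaker without touching the lumps with the gripper, and put the empty scoop back down flat on the bench. Set the beaker and the scoop down rather than dropping them, and leave the cups, the jar and the tin where they are.

Things in the scene. Friction and masses are not known exactly. Their poses are not given: they have to be found in the camera images.
- scale: grey bench scale, fixed, body 200 (x) x 170 (y) x 28 mm high, origin under its centre; display strip and two blue keys on the top near its -x edge; it carries a round steel pan
- pan (a point): centre of the top of the scale's round steel pan: pan 130 mm in diameter, its flat top 40 mm above the bench; 18 mm to +x of the scale's centre
- beaker: low white plastic beaker (160 g), 68 mm tall: straight round body 62 mm outside diameter from the foot up to 46 mm, then flaring to 80 mm at the rim; wall 4 mm, floor 6 mm thick. Origin at the centre of the foot's underside, own z along its axis from foot to mouth. It starts lying on its side, foot end lower (axis 8 degrees off level), mouth within 50 degrees of pointing to -x
- mouth (a point): centre of the beaker's open mouth (72 mm inside diameter), on its axis 68 mm from the foot
- scoop: blue plastic scoop (160 g) flat on the bench: a channel 110 mm long (own x -55 to 55), 54 mm wide inside, 62 outside, floor 5 mm thick, side and back walls 25 mm high over the bench, open at its +x end. Behind it an upright flat handle: x -59 to -119, 16 mm thick across y, 62 mm high. Origin at the underside of the channel's centre, own z up
- spout (a point): middle of the scoop's open edge, on the top of its floor: scoop frame (55, 0, 5) mm
- grip (a point): a point in the scoop's handle to grip it at, fingers closing along the scoop's y: scoop frame (-89, 0, 45) mm
- lump0: brick-orange faceted glaze lump, 24 mm across, 20 mm high, 16 g, origin at its centre; starts in the scoop near scoop x -36, y -13.5 mm
- lump1: green faceted glaze lump, 24 mm across, 20 mm high, 16 g, origin at its centre; starts in the scoop near scoop x -36, y 13.5 mm
- lump2: yellow brass faceted glaze lump, 24 mm across, 20 mm high, 16 g, origin at its centre; starts in the scoop near scoop x -8, y -13.5 mm
- lump3: red faceted glaze lump, 24 mm across, 20 mm high, 16 g, origin at its centre; starts in the scoop near scoop x -8, y 13.5 mm
- cups: stack of nested white plastic cups, 72 mm wide at the top, 112 mm high, origin under its centre; bystander, leave alone
- jar: amber glass jar with black cap, 66 mm wide, 110 mm high, origin under its centre; bystander, leave alone
- tin: green paint tin, 72 mm wide, 80 mm high, origin under its centre; bystander, leave alone

How it is judged:
By the outcome, as a careful person would: the job done as asked, in the order asked, and still so for the second after the job is handed in, with the robot touching nothing.
It also fails if it takes over 72 s, if anything falls off the work surface, if the arm or the gripper's body presses on something with over 40 N, if the wrist force passes 120 N, or if a joint passes its speed limit or range.

## Working session

There is one attempt and no reset: what is moved stays moved. The work goes in short steps, Python scripts to look and compute and a tool call to move; the robot and the scene stay as the last step left them, time stands still between calls to the robot, and variables do not carry over. Pictures are saved under pics/ and viewed, at most 10 in all, crops included, and the job is handed in when it is done.

Besides the shell and the picture viewer there is one more tool, called after "Call:" as a command line: name --argument value ..., lists and objects as JSON in quotes. apply_moves: Moves the arm, as the interface text tells. Its arguments: {"type":"object","properties":{"targets":{"type":"array","items":{"type":"object","properties":{"x":{"type":"number"},"y":{"type":"number"},"z":{"type":"number"},"turn":{"type":"number"}}}},"claw":{"type":"number"}},"required":["targets"]}

```bash
ls; mkdir -p pics; cat > h.py <<'E'
import numpy as np,cv2
from bench import manip
from scipy.spatial.transform import Rotation as R
def W(pic,c): return (np.array(pic['pose'])@np.r_[c,1])[:3]
def save(pic,n): cv2.imwrite('pics/%s.png'%n,pic['pixels'][:,:,::-1])
def find(pic,names,f='pinpoint'):
    for n in names:
        for d in getattr(manip,f)(pic,n)[:2]:
            if d['p']>.3: print(n,round(d['p'],2),W(pic,d['centre']).round(0))
def st():
    s=manip.sense(); print({k:np.round(s[k],3).tolist() for k in ('t','joint_pos','eef_pos','orientation','ft_force','finger_gap','gripper_force')})
E
python3 - <<'E'
from h import *
print(manip.tips_ahead); st(); print([a for a in dir(manip) if a[0]!='_'])
for c in('scene','side'):
    p=manip.get_image(c); save(p,c+'0'); print(c,np.round(p['pose'],2).tolist())
    find(p,['scale','pan','beaker','mouth','scoop','spout','grip','lump0','lump3','cups','jar','tin'])
a=cv2.imread('pics/scene0.png');b=cv2.imread('pics/side0.png')
E
```

```text
pics
80.0
{'t': 0.0, 'joint_pos': [-1.336, 0.36, 1.511, -0.0, 1.272, -0.115], 'eef_pos': [205.501, -563.136, 301.809], 'orientation': [-3.092, -0.546, 0.0], 'ft_force': [0.017, -0.612, 0.014], 'finger_gap': 88.147, 'gripper_force': 0.0}
['Unreachable', 'boxes_of', 'get_image', 'masks_of', 'pinpoint', 'sense', 'sign_off', 'tips_ahead']
scene [[-0.42, -0.54, 0.73, 1250.51], [0.91, -0.27, 0.32, 291.35], [0.02, 0.8, 0.6, 593.3], [0.0, 0.0, 0.0, 1.0]]
scale 0.96 [525.  13.   2.]
scale 0.32 [512. 378.  37.]
pan 0.87 [546.  19.  41.]
beaker 0.56 [566. 329.  31.]
mouth 0.86 [511. 378.  37.]
mouth 0.69 [563. 331.  31.]
scoop 0.98 [ 532. -341.    4.]
grip 0.8 [ 445. -319.   47.]
lump0 0.63 [ 493. -349.   13.]
lump0 0.6 [ 502. -320.   14.]
lump3 0.63 [ 493. -349.   13.]
lump3 0.6 [ 502. -320.   14.]
cups 0.63 [ 726. -191.   -1.]
jar 0.67 [703. 217.  -7.]
jar 0.46 [780.  -0.  -3.]
tin 0.79 [776.  -2.  -5.]
tin 0.64 [562. 328.  29.]
side [[0.95, 0.2, -0.24, 362.06], [-0.31, 0.63, -0.71, -633.84], [0.01, 0.75, 0.66, 692.04], [0.0, 0.0, 0.0, 1.0]]
scale 0.84 [526.  15.   3.]
pan 0.73 [553.  13.  42.]
beaker 0.87 [564. 331.  35.]
mouth 0.74 [515. 378.  38.]
scoop 0.65 [ 537. -337.    2.]
spout 0.75 [ 590. -352.    5.]
grip 0.65 [ 445. -326.   50.]
lump0 0.64 [ 503. -319.   17.]
lump0 0.61 [ 522. -353.   15.]
lump3 0.64 [ 503. -319.   17.]
lump3 0.61 [ 522. -353.   15.]
cups 0.81 [ 732. -184.    2.]
jar 0.93 [708. 218.   5.]
tin 0.69 [777.   4.  -1.]
```

```bash
sleep 1; ls pics
```

```text
scene0.png
side0.png
```

View pics/scene0.png

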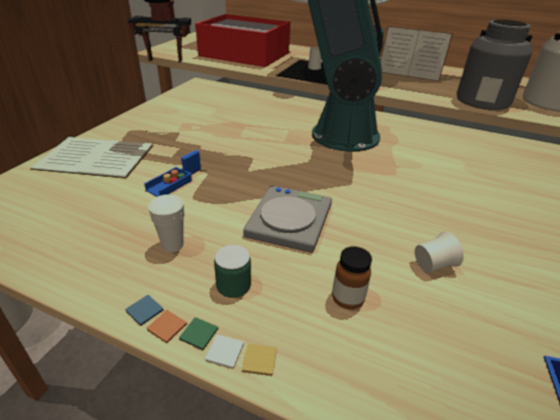

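View pics/side0.png

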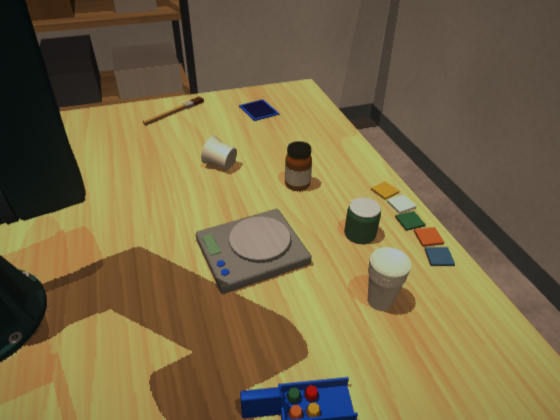

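Call:
apply_moves --targets '[{"x":30.7,"y":-12.8,"turn":-1.0},{"x":30.7,"y":-12.8,"turn":-1.0},{"x":30.7,"y":-12.8,"turn":-1.0},{"x":30.7,"y":-12.8,"turn":-1.0},{"x":30.7,"y":-12.8,"turn":-1.0},{"x":30.7,"y":-12.8,"turn":-1.0},{"x":30.7,"y":-12.8,"turn":-1.0},{"x":30.7,"y":-12.8,"turn":-1.0}]'

```text
validation failed for argument at $.ta...
```

```bash
cat >> h.py <<'E'
def go(x,y,z,yaw):
    """shift (cm) and turn to bring grasp point to x,y,z with tool x at yaw deg (z is of grasp point)"""
    s=manip.sense(); r=R.from_rotvec(s['orientation']); M=r.as_matrix()
    g=np.array(s['eef_pos'])+61*M[:,2]
    a=np.degrees(np.arctan2(M[1,0],M[0,0])); d=(np.array([x,y,z])-g)
    t=M.T@d/10; turn=-((yaw-a+180)%360-180)
    print('G',g.round(1),'yaw %.1f tilt %.2f gap %.1f F %s t %.2f'%(a,np.degrees(np.arccos(-M[2,2])),s['finger_gap'],np.round(s['ft_force'],1),s['t']))
    print('shift',t.round(2),'turn %.3f rows %.1f'%(np.radians(turn),max(np.linalg.norm(d)/41.7,abs(turn)/7.16)))
E
python3 -c "
from h import *
go(545,300,200,137)"
```

```text
G [ 205.6 -563.6  241.6] yaw 20.0 tilt 0.01 gap 87.8 F [ 0.  -0.   0.2] t 1.30
shift [ 61.48 -69.5    4.17] turn -2.041 rows 22.3
```

Call:
apply_moves --targets '[{"x":30.7,"y":-12.8,"z":0,"turn":-1.0},{"x":30.7,"y":-12.8,"z":0,"turn":-1.0},{"x":30.7,"y":-12.8,"z":0,"turn":-1.0},{"x":30.7,"y":-12.8,"z":0,"turn":-1.0},{"x":30.7,"y":-12.8,"z":0,"turn":-1.0},{"x":30.7,"y":-12.8,"z":0,"turn":-1.0},{"x":30.7,"y":-12.8,"z":0,"turn":-1.0},{"x":30.7,"y":-12.8,"z":0,"turn":-1.0}]'

```text
t: 1.97
eef_pos: [451.4, -336.5, 302.9]
orientation: [2.447, 1.97, 0.0]
ft_force: [-0.7, -0.1, -1.3]
finger_gap: 88.0
gripper_force: 0.0
```

Call:
apply_moves --targets '[{"x":33.4,"y":3.7,"z":1,"turn":-1.0},{"x":33.4,"y":3.7,"z":1,"turn":-1.0},{"x":33.4,"y":3.7,"z":1,"turn":-1.0},{"x":33.4,"y":3.7,"z":1,"turn":-1.0},{"x":33.4,"y":3.7,"z":1,"turn":-1.0},{"x":33.4,"y":3.7,"z":1,"turn":-1.0},{"x":33.4,"y":3.7,"z":1,"turn":-1.0},{"x":33.4,"y":3.7,"z":1,"turn":-1.0}]'

```text
t: 2.63
eef_pos: [558.9, -21.0, 292.9]
orientation: [1.202, 2.902, 0.0]
ft_force: [1.3, -0.2, -1.2]
finger_gap: 88.0
gripper_force: 0.0
```

```bash
python3 -c "
from h import *
go(545,310,170,137)"
```

```text
G [558.9 -21.  231.9] yaw 135.0 tilt 0.02 gap 88.0 F [ 1.3 -0.2 -1.2] t 2.63
shift [24.4  22.42  6.19] turn -0.035 rows 8.1
```

Call:
apply_moves --targets '[{"x":24.4,"y":22.4,"z":6,"turn":-0.04},{"x":24.4,"y":22.4,"z":6,"turn":-0.04},{"x":24.4,"y":22.4,"z":6,"turn":-0.04},{"x":24.4,"y":22.4,"z":6,"turn":-0.04},{"x":24.4,"y":22.4,"z":6,"turn":-0.04},{"x":24.4,"y":22.4,"z":6,"turn":-0.04},{"x":24.4,"y":22.4,"z":6,"turn":-0.04},{"x":24.4,"y":22.4,"z":6,"turn":-0.04}]'

```text
t: 3.3
eef_pos: [546.2, 306.8, 233.1]
orientation: [1.153, 2.922, 0.0]
ft_force: [1.8, -0.1, -0.3]
finger_gap: 87.9
gripper_force: 0.0
```

```bash
python3 - <<'E'
from h import *
p=manip.get_image('wrist'); save(p,'w1'); print(np.round(p['pose'],2).tolist(), p['K'])
find(p,['beaker','mouth','pan','scale'])
E
```

```text
[[0.68, -0.7, -0.2, 489.16], [0.73, 0.65, 0.19, 357.65], [0.0, -0.28, 0.96, 314.95], [0.0, 0.0, 0.0, 1.0]] [[325.1922621    0.         281.80367848]
 [  0.         325.1922621  206.1226086 ]
 [  0.           0.           1.        ]]
beaker 0.81 [556. 326.  31.]
mouth 0.68 [513. 381.  38.]
```

View pics/w1.png

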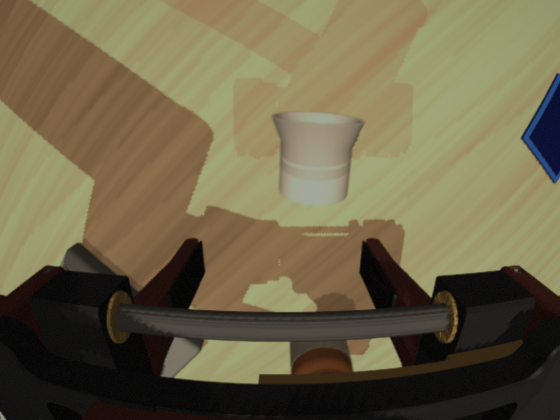

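```bash
cat >> h.py <<'E'
def ray(pic,u,v,z):
    K=pic['K'];P=np.array(pic['pose']);dx=u-K[0][2];dy=v-K[1][2];r=np.hypot(dx,dy);th=r/K[0][0]
    d=P[:3,:3]@np.array([np.sin(th)*dx/r,-np.sin(th)*dy/r,-np.cos(th)])
    return P[:3,3]+d*(z-P[2,3])/d[2]
E
python3 - <<'E'
from h import *
p=manip.get_image('wrist')
for uvz in [(272,116,40),(364,118,40),(280,195,31),(349,195,31),(284,145,35),(350,145,35)]: print(ray(p,*uvz).round(1))
m=[(ray(p,272,116,40)+ray(p,364,118,40))/2,(ray(p,280,195,31)+ray(p,349,195,31))/2]
a=np.degrees(np.arctan2(*(m[0]-m[1])[1::-1])); print(m,a,np.linalg.norm(m[0]-m[1]))
u=(m[0]-m[1])/np.linalg.norm(m[0]-m[1]); G=m[0]-32*u; print(G); go(G[0],G[1],140,a); go(G[0],G[1],33,a)
E
```

```text
[485.  348.1  40. ]
[538.4 405.3  40. ]
[541.1 304.8  31. ]
[583.9 351.1  31. ]
[510.2 338.4  35. ]
[548.9 381.1  35. ]
[array([511.67239873, 376.71747713,  40.        ]), array([562.51333362, 327.93665518,  31.        ])] 136.1846704971649 71.03076270478996
[534.57669898 354.74127635  35.94541873]
G [546.7 303.7 172.4] yaw 136.9 tilt 0.03 gap 87.7 F [-0.3 -0.3  0.3] t 3.60
shift [4.37 2.9  3.24] turn 0.013 rows 1.5
G [546.7 303.7 172.4] yaw 136.9 tilt 0.03 gap 87.7 F [-0.3 -0.3  0.3] t 3.60
shift [ 4.37  2.91 13.94] turn 0.013 rows 3.6
```

Call:
apply_moves --targets '[{"x":4.3,"y":2.9,"z":4,"turn":0.013},{"x":4.3,"y":2.9,"z":4,"turn":0.013},{"x":4.3,"y":2.9,"z":8,"turn":0.013},{"x":4.3,"y":2.9,"z":12,"turn":0.013},{"x":4.3,"y":2.9,"z":13.8,"turn":0.013},{"x":4.3,"y":2.9,"z":13.8,"turn":0.013}]'

```text
t: 4.1
eef_pos: [532.8, 352.0, 91.2]
orientation: [-1.173, -2.909, 0.01]
ft_force: [-0.8, -0.4, 1.0]
finger_gap: 87.8
gripper_force: 0.0
```

Call:
apply_moves --targets '[{"x":0,"y":0,"z":0,"turn":0},{"x":0,"y":0,"z":0,"turn":0},{"x":0,"y":0,"z":0,"turn":0},{"x":0,"y":0,"z":0,"turn":0},{"x":0,"y":0,"z":0,"turn":0},{"x":0,"y":0,"z":0,"turn":0},{"x":0,"y":0,"z":0,"turn":0},{"x":0,"y":0,"z":0,"turn":0}]' --claw 4

```text
t: 4.77
eef_pos: [536.1, 355.5, 97.2]
orientation: [1.171, 2.913, 0.003]
ft_force: [0.5, -0.9, 7.3]
finger_gap: 61.0
gripper_force: 29.8
```

```bash
python3 -c "
from h import *
go(547,160,100,90)"
```

```text
G [536.3 355.6  36.2] yaw 136.2 tilt 0.18 gap 61.0 F [ 0.5 -0.9  7.3] t 4.77
shift [-14.32 -13.36  -6.4 ] turn 0.806 rows 6.5
```

Call:
apply_moves --targets '[{"x":0,"y":0,"z":-3,"turn":0},{"x":-3,"y":-3,"z":-6.4,"turn":0.1},{"x":-14.3,"y":-13.4,"z":-6.4,"turn":0.8},{"x":-14.3,"y":-13.4,"z":-6.4,"turn":0.8},{"x":-14.3,"y":-13.4,"z":-6.4,"turn":0.8},{"x":-14.3,"y":-13.4,"z":-6.4,"turn":0.8},{"x":-14.3,"y":-13.4,"z":-6.4,"turn":0.8},{"x":-14.3,"y":-13.4,"z":-6.4,"turn":0.8}]'

```text
t: 5.43
eef_pos: [545.6, 157.1, 159.9]
orientation: [2.226, 2.217, 0.0]
ft_force: [0.0, 0.3, -0.1]
finger_gap: 60.9
gripper_force: 29.8
```

```bash
python3 - <<'E'
from h import *
p=manip.get_image('side'); save(p,'s1'); cv2.imwrite('pics/s1c.png',cv2.resize(p['pixels'][60:340,150:430,::-1],None,fx=2,fy=2))
find(p,['beaker','mouth','pan','scale'])
q=manip.get_image('scene');find(q,['beaker','mouth','pan','scale']); save(q,'sc1')
go(547,117,67,90)
E
```

```text
beaker 0.85 [549. 123.  95.]
beaker 0.45 [530.  16.   1.]
mouth 0.67 [547. 193. 101.]
mouth 0.36 [ 530. -328.   15.]
pan 0.92 [550.  14.  41.]
scale 0.73 [529.  14.   0.]
beaker 0.59 [546. 120.  91.]
mouth 0.71 [545. 193.  99.]
pan 0.78 [545.  19.  37.]
scale 0.93 [528.  13.  -1.]
G [545.3 160.   98.3] yaw 90.4 tilt 0.01 gap 61.2 F [-0.9 -0.2 -1.2] t 5.93
shift [-4.3   0.14  3.13] turn 0.008 rows 1.3
```

View pics/s1c.png

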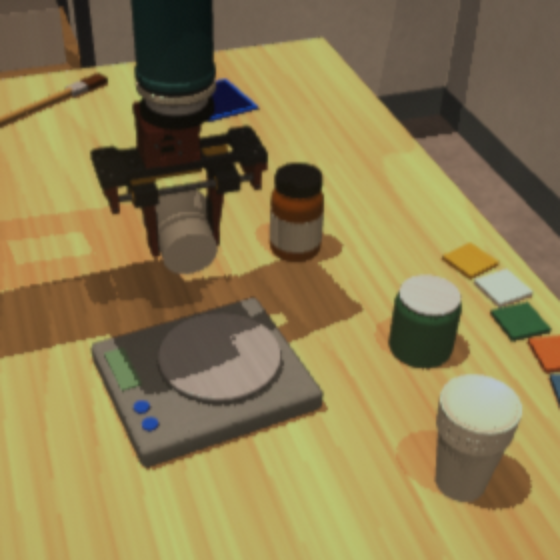

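Call:
apply_moves --targets '[{"x":-3.0,"y":0.1,"z":2.9,"turn":0.01},{"x":-3.8,"y":0.1,"z":2.95,"turn":0.01},{"x":-4.2,"y":0.1,"z":2.95,"turn":0.01},{"x":-4.6,"y":0.1,"z":2.9,"turn":0.01},{"x":-4.9,"y":0.1,"z":2.6,"turn":0.01},{"x":-5.2,"y":0.1,"z":2.3,"turn":0.01},{"x":-5.5,"y":0.1,"z":2.0,"turn":0.01},{"x":-5.9,"y":0.1,"z":1.8,"turn":0.01}]'

```text
t: 6.6
eef_pos: [547.3, 101.2, 142.6]
orientation: [2.224, 2.217, 0.003]
ft_force: [0.3, -0.3, -1.9]
finger_gap: 60.7
gripper_force: 30.0
```

```bash
python3 - <<'E'
from h import *
p=manip.get_image('side')
find(p,['beaker','mouth'])
q=manip.get_image('scene');find(q,['beaker','mouth'])
go(547,87,85,90)
E
```

```text
beaker 0.55 [552.  69.  74.]
mouth 0.71 [547. 137.  86.]
beaker 0.93 [549.  65.  73.]
mouth 0.82 [546. 136.  83.]
G [546.9 100.6  80.6] yaw 89.8 tilt 0.02 gap 60.5 F [-0.3 -0.6 -2.8] t 6.90
shift [-1.36  0.02 -0.44] turn -0.004 rows 0.3
```

Call:
apply_moves --targets '[{"x":2.4,"y":0,"z":0,"turn":0},{"x":2.4,"y":0,"z":0,"turn":0},{"x":2.4,"y":0,"z":1.4,"turn":0},{"x":2.4,"y":0,"z":1.4,"turn":0},{"x":1.8,"y":0,"z":1.4,"turn":0},{"x":1.4,"y":0,"z":1.4,"turn":0},{"x":1.0,"y":0,"z":1.3,"turn":0},{"x":1.0,"y":0,"z":1.3,"turn":0}]'

```text
t: 7.57
eef_pos: [546.4, 109.4, 128.3]
orientation: [-2.226, -2.216, 0.001]
ft_force: [-0.1, 0.1, -1.7]
finger_gap: 60.6
gripper_force: 30.0
```

```bash
python3 - <<'E'
from h import *
p=manip.get_image('side')
find(p,['beaker','mouth'])
q=manip.get_image('scene');find(q,['beaker','mouth'])
go(547,87,85,90)
E
```

```text
beaker 0.91 [551.  79.  62.]
beaker 0.35 [ 503. -319.   15.]
mouth 0.91 [546. 144.  74.]
beaker 0.82 [548.  75.  57.]
mouth 0.86 [542. 144.  70.]
G [546.7 110.5  67.4] yaw 89.8 tilt 0.01 gap 60.8 F [-0.4  0.  -1. ] t 7.87
shift [-2.35  0.03 -1.76] turn -0.004 rows 0.7
```

Call:
apply_moves --targets '[{"x":-0.4,"y":0,"z":0,"turn":0},{"x":-0.8,"y":0,"z":-0.2,"turn":0},{"x":-0.8,"y":0,"z":-0.4,"turn":0},{"x":-1.1,"y":0,"z":-0.55,"turn":0},{"x":-1.1,"y":0,"z":-0.55,"turn":0},{"x":-1.4,"y":0,"z":-0.74,"turn":0},{"x":-1.4,"y":0,"z":-0.74,"turn":0},{"x":-1.4,"y":0,"z":-0.74,"turn":0}]'

```text
t: 8.53
eef_pos: [546.6, 98.0, 136.0]
orientation: [-2.225, -2.214, -0.003]
ft_force: [-1.7, 7.4, 0.9]
finger_gap: 60.8
gripper_force: 30.0
```

```bash
python3 - <<'E'
from h import *
p=manip.get_image('side')
find(p,['beaker','mouth'])
q=manip.get_image('scene');find(q,['beaker','mouth'])
go(547,87,85,90)
E
```

```text
beaker 0.63 [550.  74.  65.]
mouth 0.61 [553.  13.  38.]
mouth 0.59 [548. 137.  91.]
beaker 0.71 [548.  68.  62.]
beaker 0.34 [543.  19.  38.]
mouth 0.9 [544. 134.  86.]
G [546.7  98.2  75. ] yaw 89.7 tilt 0.16 gap 60.5 F [-0.3  7.4  0.9] t 8.83
shift [-1.12  0.04 -1.  ] turn -0.005 rows 0.4
```

Call:
apply_moves --targets '[{"x":-0.3,"y":0,"z":-0.1,"turn":0},{"x":-0.6,"y":0,"z":-0.2,"turn":0},{"x":-0.9,"y":0,"z":-0.26,"turn":0},{"x":-1.2,"y":0,"z":-0.3,"turn":0},{"x":-1.6,"y":0,"z":-0.33,"turn":0},{"x":-1.9,"y":0,"z":-0.32,"turn":0},{"x":-2.2,"y":0,"z":-0.3,"turn":0},{"x":-2.2,"y":0,"z":-0.3,"turn":0}]'

```text
t: 9.5
eef_pos: [546.6, 76.4, 139.0]
orientation: [-2.226, -2.213, -0.005]
ft_force: [-1.3, 9.0, 2.3]
finger_gap: 60.5
gripper_force: 30.0
```

```bash
python3 - <<'E'
from h import *
p=manip.get_image('side')
find(p,['beaker','mouth'])
q=manip.get_image('scene');find(q,['beaker','mouth'])
go(547,87,85,90)
E
```

```text
beaker 0.63 [ 502. -319.   18.]
beaker 0.58 [775.   2.   2.]
mouth 0.79 [551. 115. 106.]
beaker 0.86 [548.  59.  60.]
beaker 0.44 [ 724. -188.   -3.]
mouth 0.92 [547. 116.  99.]
mouth 0.4 [ 446. -323.   48.]
G [546.6  76.7  78.1] yaw 89.7 tilt 0.21 gap 60.8 F [-0.4  9.5  1.6] t 9.80
shift [ 1.03  0.04 -0.68] turn -0.005 rows 0.3
```

Call:
apply_moves --targets '[{"x":0.7,"y":0,"z":0.5,"turn":0},{"x":0.7,"y":0,"z":0.5,"turn":0},{"x":0.4,"y":0,"z":0.54,"turn":0},{"x":0.2,"y":0,"z":0.55,"turn":0},{"x":0,"y":0,"z":0.56,"turn":0},{"x":-0.2,"y":0,"z":0.6,"turn":0},{"x":-0.4,"y":0,"z":0.65,"turn":0},{"x":-0.6,"y":0,"z":0.7,"turn":0}]'

```text
t: 10.47
eef_pos: [546.8, 71.1, 132.3]
orientation: [-2.226, -2.213, -0.006]
ft_force: [-1.5, 16.6, 8.3]
finger_gap: 60.5
gripper_force: 31.0
```

```bash
python3 - <<'E'
from h import *
p=manip.get_image('side')
find(p,['beaker','mouth'])
q=manip.get_image('scene');find(q,['beaker','mouth']);save(q,'sc2');cv2.imwrite('pics/sc2c.png',cv2.resize(q['pixels'][130:330,200:400,::-1],None,fx=3,fy=3))
go(547,87,85,90)
E
```

```text
beaker 0.65 [550.  66.  53.]
mouth 0.86 [549. 103. 110.]
mouth 0.75 [ 589. -352.    3.]
beaker 0.81 [550.  62.  50.]
G [546.8  71.1  71.3] yaw 89.7 tilt 0.25 gap 61.0 F [-0.5 13.2  5. ] t 10.77
shift [ 1.59  0.01 -1.36] turn -0.006 rows 0.5
```

View pics/sc2c.png

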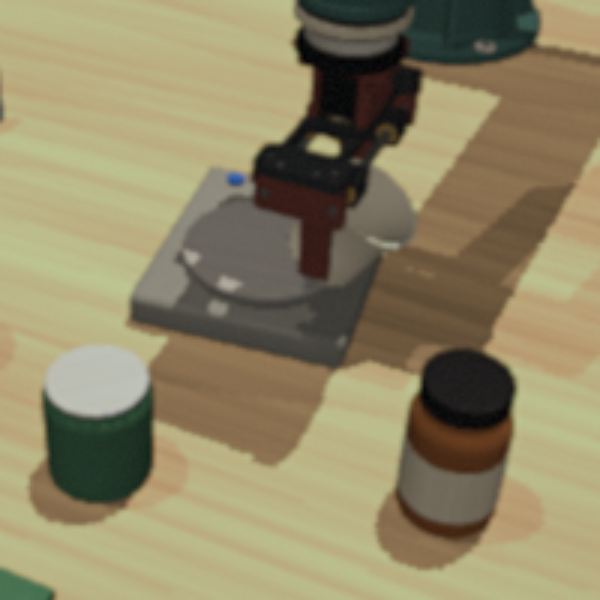

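Call:
apply_moves --targets '[{"x":0.4,"y":0,"z":-1.0,"turn":0},{"x":0,"y":0,"z":-2.2,"turn":0},{"x":-2.5,"y":0,"z":-2.2,"turn":0},{"x":-4.7,"y":0,"z":-2.2,"turn":0},{"x":-4.7,"y":0,"z":-2.0,"turn":0},{"x":-4.7,"y":0,"z":-1.4,"turn":0},{"x":-4.9,"y":0,"z":-0.9,"turn":0},{"x":-5.0,"y":0,"z":-0.5,"turn":0}]'

```text
t: 11.43
eef_pos: [546.4, 18.7, 137.3]
orientation: [-2.225, -2.218, 0.001]
ft_force: [-9.2, -3.0, 43.0]
finger_gap: 61.0
gripper_force: 32.5
```

```bash
python3 - <<'E'
from h import *
p=manip.get_image('side')
find(p,['beaker','mouth'])
q=manip.get_image('scene');find(q,['beaker','mouth'])
go(547.5,16,66,90)
E
```

```text
beaker 0.97 [551.  14.  59.]
mouth 0.94 [546.  51. 115.]
beaker 0.94 [549.   9.  54.]
mouth 0.93 [545.  49. 111.]
G [546.4  18.6  76.5] yaw 89.9 tilt 0.06 gap 61.2 F [-2.8 -2.9 13.1] t 11.73
shift [-0.26  0.11  1.05] turn -0.002 rows 0.3
```

Call:
apply_moves --targets '[{"x":-0.1,"y":0.05,"z":0.15,"turn":0},{"x":-0.1,"y":0.1,"z":0.3,"turn":0},{"x":-0.15,"y":0.1,"z":0.45,"turn":0},{"x":-0.2,"y":0.1,"z":0.6,"turn":0},{"x":-0.2,"y":0.1,"z":0.7,"turn":0},{"x":-0.2,"y":0.1,"z":0.8,"turn":0},{"x":-0.2,"y":0.1,"z":0.9,"turn":0},{"x":-0.2,"y":0.1,"z":0.9,"turn":0}]'

```text
t: 12.4
eef_pos: [547.1, 15.2, 131.6]
orientation: [2.22, 2.218, -0.004]
ft_force: [-12.8, -11.1, 46.3]
finger_gap: 60.8
gripper_force: 31.9
```

```bash
python3 - <<'E'
from h import *
p=manip.get_image('side')
find(p,['beaker','mouth'])
q=manip.get_image('scene');find(q,['beaker','mouth'])
go(547.5,16,63,90)
E
```

```text
beaker 0.62 [551.  15.  56.]
beaker 0.42 [ 493. -348.   20.]
mouth 0.75 [549.  48. 113.]
beaker 0.94 [550.   7.  57.]
mouth 0.78 [546.  44. 115.]
mouth 0.61 [ 527. -341.    6.]
G [547.1  15.   70.6] yaw 89.9 tilt 0.21 gap 61.4 F [-12.8 -10.4  46.4] t 12.70
shift [0.1  0.04 0.76] turn -0.001 rows 0.2
```

Call:
apply_moves --targets '[{"x":0,"y":0,"z":-0.25,"turn":0},{"x":0,"y":0,"z":-0.25,"turn":0}]' --claw 6.0

```text
t: 12.87
eef_pos: [547.7, 16.3, 132.2]
orientation: [2.223, 2.217, 0.0]
ft_force: [-4.4, -5.3, 22.4]
finger_gap: 61.3
gripper_force: 30.2
```

Call:
apply_moves --targets '[{"x":0,"y":0,"z":0,"turn":0},{"x":0,"y":0,"z":0,"turn":0}]' --claw 6.07

```text
t: 13.03
eef_pos: [547.9, 16.4, 132.1]
orientation: [2.222, 2.218, -0.0]
ft_force: [-4.6, -4.4, 22.5]
finger_gap: 61.6
gripper_force: 25.8
```

Call:
apply_moves --targets '[{"x":-0.05,"y":0,"z":0,"turn":0},{"x":-0.1,"y":0,"z":0,"turn":0},{"x":-0.1,"y":0,"z":0,"turn":0}]' --claw 6.12

```text
t: 13.28
eef_pos: [547.9, 16.0, 132.0]
orientation: [2.224, 2.218, 0.001]
ft_force: [-5.1, -1.3, 22.0]
finger_gap: 61.2
gripper_force: 15.7
```

Call:
apply_moves --targets '[{"x":-0.1,"y":0,"z":0,"turn":0},{"x":-0.2,"y":0,"z":0,"turn":0},{"x":-0.2,"y":0,"z":0,"turn":0}]' --claw 6.15

```text
t: 13.53
eef_pos: [547.8, 14.3, 131.2]
orientation: [2.224, 2.218, 0.002]
ft_force: [-1.8, 0.1, 13.3]
finger_gap: 61.5
gripper_force: 9.2
```

```bash
python3 - <<'E'
from h import *
p=manip.get_image('side')
find(p,['beaker','mouth'])
q=manip.get_image('scene');find(q,['beaker','mouth'])
go(547.5,16,63,90); print(manip.sense()['gripper_force'])
E
```

```text
beaker 0.92 [551.  13.  54.]
mouth 0.88 [551.  45. 114.]
beaker 0.8 [553.  13.  55.]
mouth 0.71 [546.  43. 112.]
G [547.9  14.3  70.2] yaw 89.8 tilt 0.06 gap 61.6 F [-2.   0.4 13.9] t 13.83
shift [ 0.17 -0.05  0.72] turn -0.003 rows 0.2
9.227034319192171
```

Call:
apply_moves --targets '[{"x":-0.1,"y":0,"z":0.1,"turn":0},{"x":-0.1,"y":0,"z":0.2,"turn":0},{"x":-0.2,"y":0,"z":0.3,"turn":0},{"x":-0.2,"y":0,"z":0.4,"turn":0},{"x":-0.3,"y":0,"z":0.5,"turn":0},{"x":-0.3,"y":0,"z":0.6,"turn":0},{"x":-0.3,"y":0,"z":0.6,"turn":0}]' --claw 6.15

```text
t: 14.42
eef_pos: [548.1, 10.5, 125.4]
orientation: [2.223, 2.217, 0.0]
ft_force: [-3.5, -3.3, 16.1]
finger_gap: 61.7
gripper_force: 11.4
```

```bash
python3 - <<'E'
from h import *
p=manip.get_image('side')
find(p,['beaker','mouth'])
q=manip.get_image('scene');find(q,['beaker','mouth'])
go(547.5,16,63,90); print(manip.sense()['gripper_force'])
cv2.imwrite('pics/s3c.png',cv2.resize(np.hstack([p['pixels'][150:300,170:330,::-1],q['pixels'][130:280,220:380,::-1]]),None,fx=2.5,fy=2.5))
E
```

```text
beaker 0.9 [550.  14.  53.]
mouth 0.61 [548.  43. 116.]
beaker 0.97 [549.   9.  55.]
mouth 0.83 [546.  41. 112.]
G [548.2  10.4  64.5] yaw 89.9 tilt 0.11 gap 61.9 F [-3.  -4.2 15.1] t 14.72
shift [ 0.56 -0.07  0.15] turn -0.002 rows 0.1
11.359202944440767
```

View pics/s3c.png

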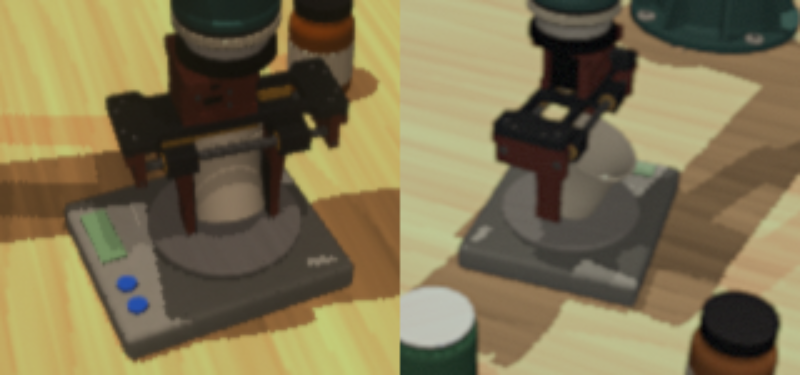

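Call:
apply_moves --targets '[{"x":0,"y":0,"z":0,"turn":0},{"x":0,"y":0,"z":0,"turn":0},{"x":0,"y":0,"z":0,"turn":0}]' --claw 6.18

```text
t: 14.97
eef_pos: [548.1, 10.5, 125.3]
orientation: [2.223, 2.217, 0.0]
ft_force: [-3.1, -4.5, 14.6]
finger_gap: 62.1
gripper_force: 7.3
```

Call:
apply_moves --targets '[{"x":0,"y":0,"z":0,"turn":0},{"x":0,"y":0,"z":0,"turn":0},{"x":0,"y":0,"z":0,"turn":0}]' --claw 6.19

```text
t: 15.22
eef_pos: [548.1, 10.6, 125.3]
orientation: [2.223, 2.217, 0.0]
ft_force: [-2.3, -4.3, 13.9]
finger_gap: 62.2
gripper_force: 6.7
```

```bash
python3 - <<'E'
from h import *
p=manip.get_image('side')
find(p,['beaker','mouth'])
q=manip.get_image('scene');find(q,['beaker','mouth'])
go(547.5,16,63,90); print(manip.sense()['gripper_force'])
E
```

```text
beaker 0.61 [552.  15.  55.]
mouth 0.88 [549.  43. 115.]
beaker 0.56 [551.  10.  52.]
mouth 0.63 [547.  40. 112.]
G [548.2  10.5  64.3] yaw 89.9 tilt 0.11 gap 61.7 F [-2.6 -3.3 12.6] t 15.52
shift [ 0.55 -0.07  0.13] turn -0.002 rows 0.1
6.734115097008938
```

Call:
apply_moves --targets '[{"x":0,"y":0,"z":0,"turn":0},{"x":0,"y":0,"z":0,"turn":0},{"x":0,"y":0,"z":0,"turn":0}]' --claw 6.22

```text
t: 15.77
eef_pos: [548.2, 10.6, 125.2]
orientation: [2.223, 2.217, 0.001]
ft_force: [-1.9, -3.1, 12.7]
finger_gap: 62.0
gripper_force: 5.9
```

Call:
apply_moves --targets '[{"x":0,"y":0,"z":0,"turn":0},{"x":0,"y":0,"z":0,"turn":0},{"x":0,"y":0,"z":0,"turn":0}]' --claw 6.24

```text
t: 16.02
eef_pos: [548.2, 10.7, 125.1]
orientation: [2.223, 2.217, 0.001]
ft_force: [-1.8, -2.9, 11.6]
finger_gap: 62.2
gripper_force: 5.5
```

```bash
python3 - <<'E'
from h import *
p=manip.get_image('side')
find(p,['beaker','mouth'])
q=manip.get_image('scene');find(q,['beaker','mouth'])
go(547.5,16,63,90); print(manip.sense()['gripper_force'])
E
```

```text
beaker 0.8 [552.   9.  55.]
beaker 0.41 [ 493. -343.   20.]
mouth 0.6 [549.  43. 114.]
beaker 0.86 [551.   9.  51.]
mouth 0.65 [547.  43. 111.]
G [548.3  10.7  64.2] yaw 89.9 tilt 0.11 gap 62.3 F [-2.4 -2.3 11.7] t 16.32
shift [ 0.53 -0.08  0.12] turn -0.003 rows 0.1
5.544906655159139
```

Call:
apply_moves --targets '[{"x":0,"y":0,"z":0,"turn":0},{"x":0,"y":0,"z":0,"turn":0},{"x":0,"y":0,"z":0,"turn":0}]' --claw 6.28

```text
t: 16.57
eef_pos: [547.5, 10.8, 124.8]
orientation: [2.224, 2.218, -0.001]
ft_force: [-2.6, -2.2, 9.7]
finger_gap: 63.1
gripper_force: 6.0
```

Call:
apply_moves --targets '[{"x":0,"y":0,"z":0,"turn":0},{"x":0,"y":0,"z":0,"turn":0},{"x":0,"y":0,"z":0,"turn":0}]' --claw 6.32

```text
t: 16.82
eef_pos: [547.3, 10.9, 124.6]
orientation: [2.224, 2.219, -0.001]
ft_force: [-2.0, -2.3, 9.2]
finger_gap: 63.1
gripper_force: 5.1
```

```bash
python3 - <<'E'
from h import *
p=manip.get_image('side')
find(p,['beaker','mouth'])
q=manip.get_image('scene');find(q,['beaker','mouth'])
go(547.5,16,63,90); print(manip.sense()['gripper_force'])
E
```

```text
mouth 0.96 [547.  43. 115.]
beaker 0.66 [ 500. -323.   12.]
mouth 0.9 [544.  41. 114.]
G [547.3  10.8  63.6] yaw 89.9 tilt 0.04 gap 63.2 F [-2.5 -2.6 10.4] t 17.12
shift [0.52 0.02 0.06] turn -0.002 rows 0.1
5.1339577894486865
```

Call:
apply_moves --targets '[{"x":0,"y":0,"z":-0.07,"turn":0},{"x":0,"y":0,"z":-0.07,"turn":0},{"x":0,"y":0,"z":-0.07,"turn":0}]' --claw 6.36

```text
t: 17.37
eef_pos: [547.1, 11.0, 124.8]
orientation: [-2.224, -2.218, 0.001]
ft_force: [-1.9, -0.8, 4.9]
finger_gap: 63.8
gripper_force: 3.2
```

Call:
apply_moves --targets '[{"x":0,"y":0,"z":0,"turn":0},{"x":0,"y":0,"z":0,"turn":0},{"x":0,"y":0,"z":0,"turn":0}]' --claw 6.41

```text
t: 17.62
eef_pos: [547.2, 10.6, 124.8]
orientation: [-2.225, -2.217, 0.001]
ft_force: [-1.9, -1.4, 4.5]
finger_gap: 64.1
gripper_force: 2.9
```

```bash
python3 - <<'E'
from h import *
p=manip.get_image('side')
find(p,['beaker','mouth'])
q=manip.get_image('scene');find(q,['beaker','mouth'])
go(547.5,16,63,90); print(manip.sense()['gripper_force'])
E
```

```text
beaker 0.76 [550.  12.  56.]
mouth 0.88 [549.  44. 115.]
mouth 0.43 [ 445. -326.   51.]
beaker 0.69 [552.   8.  53.]
mouth 0.8 [545.  41. 110.]
mouth 0.41 [ 496. -348.   15.]
G [547.4  10.5  63.9] yaw 89.8 tilt 0.01 gap 64.4 F [-3.1 -0.9  3.8] t 17.92
shift [0.55 0.01 0.09] turn -0.004 rows 0.1
2.837743777781725
```

Call:
apply_moves --targets '[{"x":0,"y":0,"z":0,"turn":0},{"x":0,"y":0,"z":0,"turn":0},{"x":0,"y":0,"z":0,"turn":0}]' --claw 6.48

```text
t: 18.17
eef_pos: [547.5, 10.5, 124.9]
orientation: [2.226, 2.217, 0.0]
ft_force: [-1.3, -0.6, 2.1]
finger_gap: 64.7
gripper_force: 2.4
```

Call:
apply_moves --targets '[{"x":0,"y":0,"z":0,"turn":0},{"x":0,"y":0,"z":0,"turn":0},{"x":0,"y":0,"z":0,"turn":0}]' --claw 6.56

```text
t: 18.42
eef_pos: [547.5, 10.5, 124.9]
orientation: [-2.226, -2.217, -0.0]
ft_force: [-0.5, -0.3, 1.2]
finger_gap: 65.9
gripper_force: 1.9
```

```bash
python3 - <<'E'
from h import *
p=manip.get_image('side')
find(p,['beaker','mouth'])
q=manip.get_image('scene');find(q,['beaker','mouth'])
go(547.5,16,63,90); print(manip.sense()['gripper_force'])
E
```

```text
beaker 0.56 [546.  12.  56.]
mouth 0.66 [ 496. -342.   18.]
mouth 0.63 [548.  41. 118.]
beaker 0.87 [550.   8.  49.]
mouth 0.65 [ 591. -352.    4.]
mouth 0.58 [542.  39. 110.]
G [547.4  10.6  63.9] yaw 89.8 tilt 0.01 gap 65.4 F [-0.6 -1.2  1.7] t 18.72
shift [0.54 0.   0.09] turn -0.004 rows 0.1
1.78921036364045
```

Call:
apply_moves --targets '[{"x":0,"y":0,"z":0,"turn":0},{"x":0,"y":0,"z":0,"turn":0},{"x":0,"y":0,"z":0,"turn":0}]' --claw 6.65

```text
t: 18.97
eef_pos: [547.5, 10.6, 124.9]
orientation: [-2.226, -2.217, -0.0]
ft_force: [-0.8, -0.5, 0.9]
finger_gap: 66.6
gripper_force: 1.2
```

Call:
apply_moves --targets '[{"x":0,"y":0,"z":0,"turn":0},{"x":0,"y":0,"z":0,"turn":0},{"x":0,"y":0,"z":0,"turn":0}]' --claw 6.75

```text
t: 19.22
eef_pos: [547.5, 10.5, 124.9]
orientation: [-2.226, -2.217, -0.0]
ft_force: [0.2, -1.3, 0.9]
finger_gap: 67.7
gripper_force: 0.7
```

```bash
python3 - <<'E'
from h import *
p=manip.get_image('side')
find(p,['beaker','mouth'])
q=manip.get_image('scene');find(q,['beaker','mouth'])
go(547.5,16,63,90); print(manip.sense()['gripper_force'])
cv2.imwrite('pics/s4c.png',cv2.resize(np.hstack([p['pixels'][150:300,170:330,::-1],q['pixels'][130:280,220:380,::-1]]),None,fx=2.5,fy=2.5))
E
```

```text
beaker 0.7 [550.  13.  54.]
mouth 0.86 [548.  39. 117.]
beaker 0.56 [549.  10.  53.]
mouth 0.81 [547.  38. 113.]
G [547.4  10.5  64. ] yaw 89.8 tilt 0.01 gap 67.4 F [-0.9 -0.5  0.7] t 19.52
shift [0.55 0.   0.1 ] turn -0.004 rows 0.1
0.6318294427182991
```

Call:
apply_moves --targets '[{"x":0,"y":0,"z":0,"turn":0},{"x":0,"y":0,"z":0,"turn":0},{"x":0,"y":0,"z":0,"turn":0}]' --claw 6.95

```text
t: 19.77
eef_pos: [547.4, 10.5, 124.9]
orientation: [-2.226, -2.217, -0.0]
ft_force: [-0.1, 0.0, 0.8]
finger_gap: 69.7
gripper_force: 0.2
```

Call:
apply_moves --targets '[{"x":0,"y":0,"z":0,"turn":0},{"x":0,"y":0,"z":0,"turn":0},{"x":0,"y":0,"z":0,"turn":0}]' --claw 7.15

```text
t: 20.02
eef_pos: [547.4, 10.5, 124.9]
orientation: [-2.226, -2.217, -0.0]
ft_force: [-0.2, -0.7, -0.2]
finger_gap: 71.6
gripper_force: 0.2
```

Call:
apply_moves --targets '[{"x":0,"y":0,"z":0,"turn":0},{"x":0,"y":0,"z":0,"turn":0},{"x":0,"y":0,"z":0,"turn":0}]' --claw 7.35

```text
t: 20.27
eef_pos: [547.4, 10.5, 124.9]
orientation: [-2.226, -2.217, -0.0]
ft_force: [0.5, -1.2, -0.3]
finger_gap: 73.4
gripper_force: 0.3
```

```bash
python3 - <<'E'
from h import *
p=manip.get_image('side')
find(p,['beaker','mouth'])
q=manip.get_image('scene');find(q,['beaker','mouth'])
go(547.5,16,63,90); print(manip.sense()['gripper_force'])
E
```

```text
beaker 0.76 [548.  11.  50.]
mouth 0.79 [548.  33. 114.]
mouth 0.74 [ 539. -340.   -1.]
beaker 0.96 [547.   9.  49.]
beaker 0.64 [540.  19.  36.]
mouth 0.76 [545.  27. 111.]
mouth 0.73 [ 516. -350.   14.]
G [547.5  10.5  64. ] yaw 89.8 tilt 0.01 gap 73.6 F [ 0.  -0.2 -0.8] t 20.57
shift [0.55 0.   0.1 ] turn -0.004 rows 0.1
0.2501878113253042
```

Confirmed: the flare was wedged between the fingers, and opening gradually now lowers it (about 73°). I'll continue in small steps.

Call:
apply_moves --targets '[{"x":0,"y":0,"z":0,"turn":0},{"x":0,"y":0,"z":0,"turn":0},{"x":0,"y":0,"z":0,"turn":0}]' --claw 7.55

```text
t: 20.82
eef_pos: [547.4, 10.6, 124.9]
orientation: [-2.226, -2.217, -0.0]
ft_force: [0.3, -1.2, -0.6]
finger_gap: 75.3
gripper_force: 0.2
```

Call:
apply_moves --targets '[{"x":0,"y":0,"z":0,"turn":0},{"x":0,"y":0,"z":0,"turn":0},{"x":0,"y":0,"z":0,"turn":0}]' --claw 7.75

```text
t: 21.07
eef_pos: [547.2, 10.6, 124.9]
orientation: [-2.226, -2.217, 0.0]
ft_force: [-0.9, -0.3, -0.3]
finger_gap: 77.3
gripper_force: 0.3
```

Call:
apply_moves --targets '[{"x":0,"y":0,"z":0,"turn":0},{"x":0,"y":0,"z":0,"turn":0},{"x":0,"y":0,"z":0,"turn":0}]' --claw 7.95

```text
t: 21.32
eef_pos: [547.4, 10.6, 124.9]
orientation: [-2.226, -2.217, -0.0]
ft_force: [-0.7, 0.1, -0.3]
finger_gap: 79.3
gripper_force: 0.2
```

Call:
apply_moves --targets '[{"x":0,"y":0,"z":0,"turn":0},{"x":0,"y":0,"z":0,"turn":0},{"x":0,"y":0,"z":0,"turn":0}]' --claw 8.15

```text
t: 21.57
eef_pos: [547.4, 10.6, 124.9]
orientation: [-2.226, -2.217, -0.0]
ft_force: [0.0, 0.6, -0.5]
finger_gap: 81.7
gripper_force: 0.2
```

```bash
python3 - <<'E'
from h import *
p=manip.get_image('side')
find(p,['beaker','mouth'])
q=manip.get_image('scene');find(q,['beaker','mouth'])
go(547.5,16,63,90); print(manip.sense()['gripper_force'])
cv2.imwrite('pics/s5c.png',cv2.resize(np.hstack([p['pixels'][150:300,170:330,::-1],q['pixels'][130:280,220:380,::-1]]),None,fx=2.5,fy=2.5))
E
```

```text
beaker 0.72 [ 446. -325.   48.]
mouth 0.57 [546.  15. 110.]
mouth 0.42 [541.  16.  42.]
beaker 0.8 [542.  12.  42.]
mouth 0.58 [542.  17. 105.]
mouth 0.47 [ 518. -348.   12.]
G [547.4  10.5  63.9] yaw 89.8 tilt 0.01 gap 81.7 F [-0.1  0.3 -0.5] t 21.87
shift [0.55 0.01 0.09] turn -0.004 rows 0.1
0.16755831071350258
```

View pics/s5c.png

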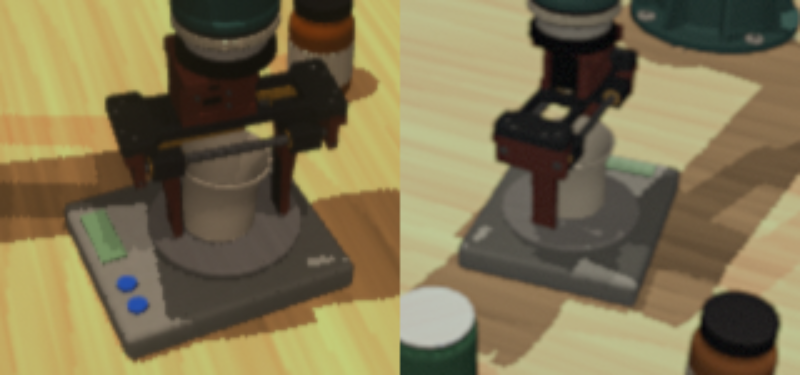

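Call:
apply_moves --targets '[{"x":0,"y":0,"z":0,"turn":0},{"x":0,"y":0,"z":0,"turn":0},{"x":0,"y":-0.15,"z":0,"turn":0},{"x":0,"y":-0.15,"z":-1,"turn":0},{"x":0,"y":-0.15,"z":-3,"turn":0},{"x":0,"y":-0.15,"z":-6,"turn":0},{"x":0,"y":-0.15,"z":-10,"turn":0},{"x":0,"y":-0.15,"z":-14,"turn":0}]' --claw 8.78

```text
t: 22.53
eef_pos: [545.1, 10.6, 266.6]
orientation: [-2.225, -2.216, 0.002]
ft_force: [0.8, -0.1, -0.1]
finger_gap: 87.9
gripper_force: 0.0
```

```bash
python3 - <<'E'
from h import *
p=manip.get_image('side')
find(p,['beaker','mouth','scoop','spout','grip','lump0','lump1','lump2','lump3'])
q=manip.get_image('scene');find(q,['beaker','mouth','scoop','spout','grip'])
go(445,-322,160,-15)
cv2.imwrite('pics/s6c.png',np.hstack([cv2.resize(p['pixels'][170:290,180:320,::-1],None,fx=2.5,fy=2.5),cv2.resize(p['pixels'][360:420,230:370,::-1],(350,300))]))
E
```

```text
mouth 0.55 [539.  17. 108.]
scoop 0.88 [ 537. -339.    0.]
spout 0.84 [ 592. -351.    4.]
spout 0.56 [ 446. -327.   51.]
grip 0.63 [ 445. -325.   50.]
lump0 0.71 [ 526. -356.   15.]
lump0 0.7 [ 503. -322.   18.]
lump1 0.71 [ 526. -356.   15.]
lump1 0.7 [ 503. -322.   18.]
lump2 0.71 [ 526. -356.   15.]
lump2 0.7 [ 503. -322.   18.]
lump3 0.71 [ 526. -356.   15.]
lump3 0.7 [ 503. -322.   18.]
beaker 0.94 [542.  14.  40.]
mouth 0.81 [536.  17. 107.]
scoop 0.72 [ 532. -340.    4.]
spout 0.57 [ 588. -351.    4.]
grip 0.94 [ 448. -320.   45.]
G [545.8  10.5 203.6] yaw 89.8 tilt 0.03 gap 87.9 F [-1.1  0.6  0.2] t 23.33
shift [-33.3   -9.95   4.36] turn 1.829 rows 14.6
```

View pics/s6c.png

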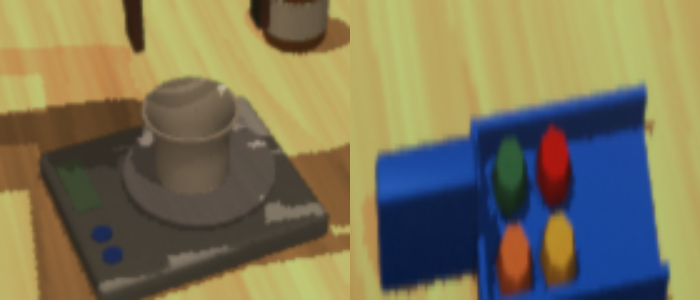

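Call:
apply_moves --targets '[{"x":-33.3,"y":-9.9,"z":2,"turn":1.76},{"x":-33.3,"y":-9.9,"z":2,"turn":1.76},{"x":-33.3,"y":-9.9,"z":2,"turn":1.76},{"x":-33.3,"y":-9.9,"z":4,"turn":1.76},{"x":-33.3,"y":-9.9,"z":4,"turn":1.76},{"x":-33.3,"y":-9.9,"z":4,"turn":1.76},{"x":-33.3,"y":-9.9,"z":4,"turn":1.76},{"x":-33.3,"y":-9.9,"z":4,"turn":1.76}]'

```text
t: 24.0
eef_pos: [449.5, -308.2, 227.2]
orientation: [3.019, 0.869, 0.001]
ft_force: [1.0, 0.1, -0.1]
finger_gap: 87.9
gripper_force: 0.0
```

```bash
python3 - <<'E'
from h import *
go(446,-323,160,-11)
E
```

```text
G [ 449.5 -308.2  166.2] yaw 32.1 tilt 0.02 gap 87.9 F [ 1.   0.1 -0.1] t 24.00
shift [-1.09  1.07  0.62] turn 0.753 rows 6.0
```

Call:
apply_moves --targets '[{"x":-1.1,"y":1.1,"z":0.6,"turn":0.75},{"x":-1.1,"y":1.1,"z":0.6,"turn":0.75},{"x":-1.1,"y":1.1,"z":0.6,"turn":0.75},{"x":-1.1,"y":1.1,"z":0.6,"turn":0.75},{"x":-1.1,"y":1.1,"z":0.6,"turn":0.75},{"x":-1.1,"y":1.1,"z":0.6,"turn":0.75},{"x":-1.1,"y":1.1,"z":0.6,"turn":0.75}]' --claw 5

```text
t: 24.58
eef_pos: [447.0, -321.6, 221.3]
orientation: [-3.128, 0.295, 0.0]
ft_force: [-0.2, -0.8, -0.8]
finger_gap: 50.4
gripper_force: 0.0
```

```bash
python3 - <<'E'
from h import *
p=manip.get_image('wrist'); save(p,'w2'); find(p,['scoop','spout','grip','lump0'])
go(446,-323,45,-11)
E
```

```text
scoop 0.63 [ 535. -344.   -0.]
spout 0.8 [ 588. -354.    3.]
grip 0.81 [ 450. -323.   45.]
lump0 0.88 [ 500. -323.   13.]
lump0 0.65 [ 492. -350.   12.]
G [ 447.  -321.4  160.3] yaw -10.3 tilt 0.01 gap 50.1 F [-0.2  0.2 -0. ] t 24.83
shift [-0.07  0.17 11.53] turn 0.011 rows 2.8
```

View pics/w2.png

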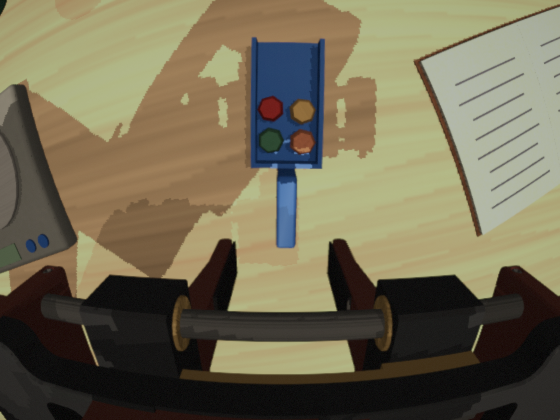

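```bash
python3 - <<'E'
from h import *
p=manip.get_image('wrist')
a=ray(p,287,172,62);b=ray(p,286,246,62);f=ray(p,288,43,5);c=[ray(p,252,39,25),ray(p,325,41,25)]
m=(c[0]+c[1])/2
print(a,b,f,m); d=m-b; print(np.degrees(np.arctan2(d[1],d[0])),np.linalg.norm(a-b), np.linalg.norm((m-b)[:2]))
E
```

```text
[ 477.89689253 -332.61251939   62.        ] [ 418.81893059 -321.35947221   62.        ] [ 585.57537939 -353.83044404    5.        ] [ 584.41126227 -353.73693899   25.        ]
-11.063193230385439 60.14014181895372 168.72794868190178
```

```bash
python3 -c "
from h import *
go(448.3,-327.1,45,-11)"
```

```text
G [ 447.  -321.4  160.4] yaw -10.4 tilt 0.00 gap 50.3 F [-0.4  0.4  0.2] t 24.88
shift [ 0.23  0.53 11.54] turn 0.011 rows 2.8
```

Call:
apply_moves --targets '[{"x":0.2,"y":0.5,"z":4,"turn":0.01},{"x":0.2,"y":0.5,"z":7,"turn":0.01},{"x":0.2,"y":0.5,"z":10,"turn":0.01},{"x":0.2,"y":0.5,"z":11.5,"turn":0.01},{"x":0.2,"y":0.5,"z":11.5,"turn":0.01}]'

```text
t: 25.3
eef_pos: [446.2, -325.1, 103.0]
orientation: [-3.123, 0.301, 0.008]
ft_force: [0.1, 0.0, 0.6]
finger_gap: 50.2
gripper_force: 0.0
```

Call:
apply_moves --targets '[{"x":0,"y":0,"z":0,"turn":0},{"x":0,"y":0,"z":0,"turn":0},{"x":0,"y":0,"z":0,"turn":0},{"x":0,"y":0,"z":0,"turn":0},{"x":0,"y":0,"z":0,"turn":0},{"x":0,"y":0,"z":0,"turn":0},{"x":0,"y":0,"z":0,"turn":0},{"x":0,"y":0,"z":0,"turn":0}]' --claw 1.0

```text
t: 25.97
eef_pos: [448.4, -326.8, 107.3]
orientation: [3.127, -0.303, 0.002]
ft_force: [0.5, 1.6, 6.8]
finger_gap: 16.1
gripper_force: 30.0
```

Call:
apply_moves --targets '[{"x":0,"y":0,"z":-0.5,"turn":0},{"x":0,"y":0,"z":-1,"turn":0},{"x":0,"y":0,"z":-2,"turn":0},{"x":0,"y":0,"z":-3,"turn":0},{"x":0,"y":0,"z":-3,"turn":0}]'

```text
t: 26.38
eef_pos: [449.0, -327.6, 138.6]
orientation: [3.125, -0.303, 0.004]
ft_force: [0.3, 0.3, -2.8]
finger_gap: 15.8
gripper_force: 30.0
```

```bash
python3 - <<'E'
from h import *
p=manip.get_image('side'); find(p,['scoop','spout','grip'])
q=manip.get_image('scene'); find(q,['scoop','spout','grip'])
go(520,-130,270,85);st()
E
```

```text
scoop 0.72 [ 539. -337.   35.]
spout 0.96 [ 589. -352.   38.]
spout 0.56 [ 531. -331.   49.]
scoop 0.71 [ 442. -321.   75.]
scoop 0.67 [ 527. -342.   34.]
spout 0.78 [ 585. -354.   35.]
grip 0.69 [ 442. -322.   76.]
G [ 447.8 -326.5   75. ] yaw -11.1 tilt 0.05 gap 15.9 F [ 0.4 -0.  -2.3] t 26.78
shift [  3.3  -20.68 -19.5 ] turn -1.677 rows 13.4
{'t': 26.783, 'joint_pos': [-0.755, 0.498, 1.776, 0.0, 0.868, 1.009], 'eef_pos': [447.819, -326.553, 135.958], 'orientation': [-3.126, 0.303, 0.001], 'ft_force': [0.357, -0.033, -2.263], 'finger_gap': 15.939, 'gripper_force': 29.98}
```

Call:
apply_moves --targets '[{"x":0,"y":0,"z":-1.5,"turn":-0.03},{"x":0,"y":0,"z":-4,"turn":-0.08},{"x":0,"y":0,"z":-6.5,"turn":-0.15},{"x":0,"y":0,"z":-9,"turn":-0.22},{"x":0,"y":0,"z":-11.5,"turn":-0.3},{"x":0,"y":0,"z":-14,"turn":-0.38},{"x":0,"y":0,"z":-16.5,"turn":-0.46},{"x":0,"y":0,"z":-18,"turn":-0.54}]'

```text
t: 27.45
eef_pos: [448.5, -327.2, 318.8]
orientation: [3.091, 0.548, 0.002]
ft_force: [0.5, -0.0, -1.7]
finger_gap: 16.0
gripper_force: 30.0
```

```bash
python3 -c "
from h import *
go(539,-125,270,90)"
```

```text
G [ 448.6 -327.3  257.8] yaw 20.1 tilt 0.15 gap 16.0 F [ 0.5 -0.  -1.7] t 27.45
shift [ 15.44 -15.88  -1.24] turn -1.220 rows 9.8
```

Call:
apply_moves --targets '[{"x":1,"y":-1,"z":-0.3,"turn":-0.08},{"x":2,"y":-2,"z":-0.6,"turn":-0.16},{"x":3,"y":-3,"z":-1.2,"turn":-0.24},{"x":4,"y":-4,"z":-1.2,"turn":-0.32},{"x":5,"y":-5,"z":-1.2,"turn":-0.4},{"x":6,"y":-6,"z":-1.2,"turn":-0.48},{"x":7,"y":-7,"z":-1.2,"turn":-0.56},{"x":8,"y":-8,"z":-1.2,"turn":-0.63}]'

```text
t: 28.12
eef_pos: [496.1, -223.6, 327.9]
orientation: [-2.771, -1.479, 0.001]
ft_force: [0.9, 0.7, -2.1]
finger_gap: 16.2
gripper_force: 30.0
```

```bash
python3 -c "
from h import *
go(539,-125,270,90)"
```

```text
G [ 496.  -223.5  266.9] yaw 56.2 tilt 0.05 gap 16.2 F [ 0.9  0.7 -2.1] t 28.12
shift [10.58 -1.91 -0.31] turn -0.590 rows 4.7
```

Call:
apply_moves --targets '[{"x":1.4,"y":-0.2,"z":0,"turn":-0.08},{"x":2.8,"y":-0.4,"z":0,"turn":-0.16},{"x":4.2,"y":-0.8,"z":0,"turn":-0.24},{"x":6,"y":-1,"z":0,"turn":-0.32},{"x":8,"y":-1.2,"z":0,"turn":-0.4},{"x":10,"y":-1.6,"z":0,"turn":-0.48},{"x":11.5,"y":-1.8,"z":0,"turn":-0.56},{"x":11.8,"y":-1.9,"z":0,"turn":-0.59}]'

```text
t: 28.78
eef_pos: [547.0, -113.9, 327.9]
orientation: [-2.219, -2.222, -0.001]
ft_force: [-0.5, -0.5, -2.6]
finger_gap: 15.9
gripper_force: 30.0
```

Call:
apply_moves --targets '[{"x":0,"y":0,"z":0,"turn":0},{"x":0,"y":0,"z":0,"turn":0}]' --claw 1.55

```text
t: 28.95
eef_pos: [546.0, -116.3, 328.1]
orientation: [-2.227, -2.215, 0.001]
ft_force: [-1.0, -0.5, -2.8]
finger_gap: 15.9
gripper_force: 17.9
```

```bash
cat >> h.py <<'E'
def pitch(c=('scene','side')):
    s=manip.sense();M=R.from_rotvec(s['orientation']).as_matrix();g=np.array(s['eef_pos'])+61*M[:,2]
    for n in c:
        p=manip.get_image(n)
        for d in manip.pinpoint(p,'spout')[:2]:
            w=W(p,d['centre']);e=w-g
            if d['p']>.3: print(n,round(d['p'],2),w.round(0),'phi %.0f len %.0f'%(np.degrees(np.arctan2(-e[2],np.hypot(*e[:2]))-np.arctan2(40,144)),np.linalg.norm(e)))
    print('grip',round(s['gripper_force'],1)); return p
E
python3 - <<'E'
from h import *
pitch(); go(539,-105,250,90)
p=manip.get_image('scene'); find(p,['mouth','beaker'])
E
```

```text
side 0.89 [550.  29. 224.] phi 1 len 151
grip 17.9
G [ 546.1 -116.7  267.3] yaw 89.7 tilt 0.01 gap 15.8 F [-0.3 -0.3 -1.7] t 29.15
shift [ 1.17 -0.71  1.73] turn -0.006 rows 0.5
mouth 0.56 [539.  13. 105.]
beaker 0.9 [541.  13.  42.]
```

Call:
apply_moves --targets '[{"x":0.3,"y":-0.2,"z":0.4,"turn":0},{"x":0.6,"y":-0.4,"z":1,"turn":0},{"x":0.9,"y":-0.6,"z":1.6,"turn":0},{"x":0.9,"y":-0.6,"z":1.7,"turn":0}]' --claw 1.57

```text
t: 29.63
eef_pos: [539.0, -105.9, 309.7]
orientation: [-2.223, -2.215, 0.002]
ft_force: [0.3, -0.2, -3.8]
finger_gap: 15.9
gripper_force: 10.8
```

```bash
python3 - <<'E'
from h import *
pitch(); go(540,-105,250,90)
E
```

```text
scene 0.86 [536.  35. 205.] phi 2 len 147
scene 0.54 [703. 216.  -0.] phi 19 len 439
side 0.79 [541.  38. 209.] phi -0 len 149
grip 10.8
G [ 540.5 -106.8  250.4] yaw 89.8 tilt 0.00 gap 15.9 F [ 0.6 -0.3 -3.4] t 29.83
shift [ 0.18 -0.05  0.04] turn -0.004 rows 0.0
```

Call:
apply_moves --targets '[{"x":0,"y":0,"z":0,"turn":0},{"x":0,"y":0,"z":0,"turn":0}]' --claw 1.578

```text
t: 30.0
eef_pos: [540.7, -107.0, 311.6]
orientation: [2.226, 2.217, 0.001]
ft_force: [-0.1, 0.2, -2.7]
finger_gap: 15.8
gripper_force: 7.9
```

```bash
python3 - <<'E'
from h import *
pitch(('side',))
E
```

```text
side 0.93 [547.  39. 209.] phi 0 len 152
grip 7.9
```

Call:
apply_moves --targets '[{"x":0,"y":0,"z":0,"turn":0},{"x":0,"y":0,"z":0,"turn":0}]' --claw 1.584

```text
t: 30.27
eef_pos: [540.5, -106.9, 311.5]
orientation: [2.226, 2.217, 0.0]
ft_force: [0.2, 0.9, -2.4]
finger_gap: 16.2
gripper_force: 5.7
```

```bash
python3 - <<'E'
from h import *
pitch(('side',))
E
```

```text
side 0.58 [544.  25. 181.] phi 12 len 149
grip 5.7
```

Call:
apply_moves --targets '[{"x":0,"y":0,"z":0,"turn":0}]' --claw 1.584

```text
t: 30.45
eef_pos: [540.4, -106.9, 311.4]
orientation: [2.226, 2.217, -0.0]
ft_force: [-0.2, 0.1, -3.3]
finger_gap: 15.9
gripper_force: 5.7
```

```bash
python3 - <<'E'
from h import *
p=pitch(); save(p,'s7'); go(540,-100,240,90)
E
```

```text
scene 0.98 [540.  -9. 134.] phi 34 len 152
grip 5.7
G [ 540.4 -106.8  250.4] yaw 89.8 tilt 0.01 gap 16.1 F [ 0.1 -0.5 -3.1] t 30.65
shift [ 0.68 -0.04  1.04] turn -0.004 rows 0.3
```

Call:
apply_moves --targets '[{"x":0.8,"y":0,"z":0.4,"turn":0},{"x":1.3,"y":0,"z":0.8,"turn":0}]' --claw 1.5

```text
t: 30.82
eef_pos: [540.5, -93.2, 303.2]
orientation: [-2.227, -2.216, -0.001]
ft_force: [-1.1, -0.2, -3.0]
finger_gap: 15.7
gripper_force: 30.0
```

```bash
python3 - <<'E'
from h import *
p=pitch(); go(540,-100,240,90)
cv2.imwrite('pics/s8c.png',cv2.resize(p['pixels'][110:300,150:350,::-1],None,fx=3,fy=3))
E
```

```text
scene 0.73 [538.   4. 127.] phi 34 len 151
side 0.85 [543.   9. 130.] phi 32 len 152
grip 30.0
G [540.2 -93.4 242. ] yaw 89.8 tilt 0.05 gap 15.7 F [-0.3 -0.5 -2.2] t 31.02
shift [-0.66 -0.02  0.2 ] turn -0.003 rows 0.2
```

View pics/s8c.png

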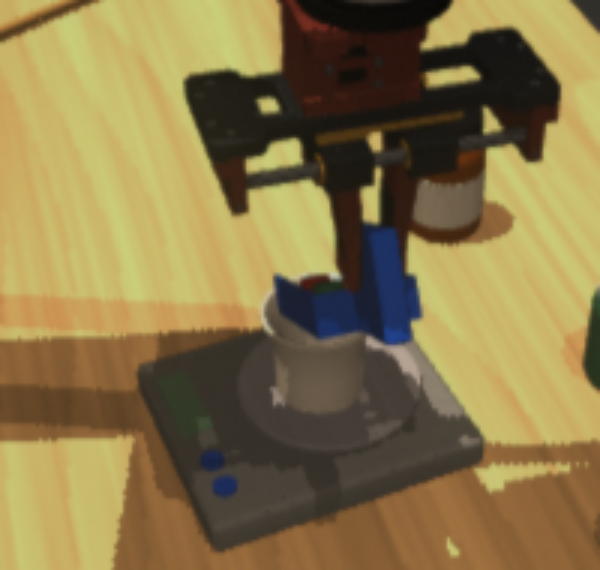

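Call:
apply_moves --targets '[{"x":0.8,"y":0,"z":-0.2,"turn":0},{"x":1.5,"y":0,"z":-0.4,"turn":0},{"x":1.5,"y":0,"z":-0.4,"turn":0}]' --claw 1.5

```text
t: 31.27
eef_pos: [540.7, -77.6, 308.0]
orientation: [2.225, 2.218, 0.002]
ft_force: [0.3, 0.0, -2.2]
finger_gap: 15.8
gripper_force: 30.0
```

Call:
apply_moves --targets '[{"x":0,"y":0,"z":0,"turn":0},{"x":0,"y":0,"z":0,"turn":0}]' --claw 1.584

```text
t: 31.43
eef_pos: [540.6, -78.8, 307.6]
orientation: [2.225, 2.217, 0.0]
ft_force: [0.2, 0.6, -1.3]
finger_gap: 15.9
gripper_force: 5.7
```

Call:
apply_moves --targets '[{"x":0,"y":0,"z":0,"turn":0}]' --claw 1.5

```text
t: 31.52
eef_pos: [540.6, -79.0, 307.5]
orientation: [2.226, 2.217, 0.0]
ft_force: [0.3, 0.1, -1.6]
finger_gap: 16.2
gripper_force: 30.0
```

```bash
python3 - <<'E'
from h import *
p=pitch(); go(540,-75,248,90); st()
E
```

```text
scene 0.86 [542.  18. 132.] phi 34 len 150
scene 0.39 [778.  -2.  -2.] phi 29 len 352
side 0.75 [542.  19. 133.] phi 34 len 150
side 0.46 [546. -28. 158.] phi 45 len 103
grip 30.0
G [540.5 -79.  246.4] yaw 89.8 tilt 0.00 gap 15.6 F [ 0.5  0.2 -2.4] t 31.72
shift [ 0.4  -0.06 -0.16] turn -0.004 rows 0.1
{'t': 31.717, 'joint_pos': [-0.272, 0.277, 1.62, 0.0, 1.244, -0.267], 'eef_pos': [540.537, -79.053, 307.377], 'orientation': [-2.226, -2.217, -0.0], 'ft_force': [0.453, 0.198, -2.437], 'finger_gap': 15.563, 'gripper_force': 30.0}
```

Call:
apply_moves --targets '[{"x":0,"y":0,"z":0,"turn":0},{"x":0,"y":0,"z":0,"turn":0},{"x":0,"y":0,"z":0,"turn":0}]' --claw 1.588

```text
t: 31.97
eef_pos: [540.5, -79.0, 307.3]
orientation: [-2.226, -2.217, -0.0]
ft_force: [0.1, 0.6, -1.7]
finger_gap: 16.3
gripper_force: 4.3
```

```bash
python3 - <<'E'
from h import *
p=pitch()
E
```

```text
scene 0.79 [540.  17. 133.] phi 34 len 148
scene 0.4 [703. 213.  -2.] phi 21 len 417
side 0.87 [541.  21. 134.] phi 33 len 151
grip 4.3
```

Call:
apply_moves --targets '[{"x":0,"y":0,"z":0,"turn":0},{"x":0,"y":0,"z":0,"turn":0}]' --claw 1.589

```text
t: 32.33
eef_pos: [540.5, -78.8, 307.4]
orientation: [-2.226, -2.217, -0.0]
ft_force: [-0.5, 0.6, -1.5]
finger_gap: 16.1
gripper_force: 3.9
```

```bash
python3 - <<'E'
from h import *
p=pitch(); go(540,-70,248,90)
E
```

```text
scene 0.58 [543.  18. 133.] phi 34 len 149
side 0.69 [544.  19. 135.] phi 33 len 149
grip 3.9
G [540.5 -78.8 246.4] yaw 89.8 tilt 0.01 gap 15.7 F [-0.2 -0.7 -1.7] t 32.53
shift [ 0.88 -0.05 -0.16] turn -0.004 rows 0.2
```

Call:
apply_moves --targets '[{"x":0,"y":0,"z":0,"turn":0},{"x":0,"y":0,"z":0,"turn":0}]' --claw 1.592

```text
t: 32.7
eef_pos: [540.5, -78.9, 307.4]
orientation: [-2.226, -2.217, -0.0]
ft_force: [-0.1, 0.6, -2.1]
finger_gap: 15.9
gripper_force: 2.9
```

```bash
python3 - <<'E'
from h import *
p=pitch()
find(p,['lump0','lump1','lump2','lump3'])
q=manip.get_image('scene');find(q,['lump0','lump3'])
cv2.imwrite('pics/s9c.png',cv2.resize(np.hstack([p['pixels'][160:280,190:310,::-1],q['pixels'][130:250,230:350,::-1]]),None,fx=3.3,fy=3.3))
E
```

```text
scene 0.75 [542.  18. 132.] phi 34 len 150
side 0.94 [546.  20. 135.] phi 33 len 149
grip 2.9
lump0 0.4 [546.  31.  62.]
lump1 0.4 [546.  31.  62.]
lump2 0.4 [546.  31.  62.]
lump3 0.4 [546.  31.  62.]
lump0 0.58 [530.   5.  77.]
lump3 0.58 [530.   5.  77.]
```

```bash
cat >> h.py <<'E'
def blobs(pic,roi,tag):
    x0,x1,y0,y1=roi; im=pic['pixels'][y0:y1,x0:x1]; h=cv2.cvtColor(im,cv2.COLOR_RGB2HSV)
    for n,(a,b) in dict(red=(0,6),red2=(174,180),orange=(7,16),yellow=(17,30),green=(40,88)).items():
        m=((h[...,0]>=a)&(h[...,0]<=b)&(h[...,1]>130)&(h[...,2]>40)).astype(np.uint8)
        k,_,S,C=cv2.connectedComponentsWithStats(m)
        print(tag,n,[(int(S[i,4]),(C[i]+[x0,y0]).round().astype(int).tolist()) for i in range(1,k) if S[i,4]>5])
def proj(pic,w):
    P=np.array(pic['pose']);K=pic['K'];c=np.linalg.inv(P)@np.r_[w,1];return [K[0][2]+K[0][0]*c[0]/-c[2],K[1][2]-K[1][1]*c[1]/-c[2]]
E
python3 - <<'E'
from h import *
for n in('side','scene'):
    p=manip.get_image(n)
    print(n,'mouth px',np.round(proj(p,[540,15,108])),'spout',np.round(proj(p,[541,19,133])),'back',np.round(proj(p,[540,-60,195])))
    u,v=map(int,proj(p,[540,0,130])); blobs(p,(u-70,u+70,v-60,v+60),n)
w=manip.get_image('wrist'); find(w,['lump0','spout','mouth'])
blobs(w,(180,400,20,330),'wrist')
E
```

```text
side mouth px [256. 214.] spout [256. 203.] back [267. 204.]
side red []
side red2 []
side orange [(21, [324, 152]), (121, [225, 162]), (615, [298, 173]), (218, [264, 180]), (936, [202, 238]), (79, [319, 257]), (56, [305, 267]), (43, [322, 267])]
side yellow [(16, [283, 154]), (6, [321, 154]), (30, [254, 158]), (6, [229, 156]), (9, [311, 161]), (6, [275, 160]), (29, [226, 168]), (12, [258, 171]), (493, [216, 207]), (7, [260, 179]), (11, [316, 178]), (20, [288, 187]), (7, [319, 186]), (6, [308, 190]), (8, [237, 194]), (7, [300, 191]), (17, [236, 202]), (88, [191, 212]), (10, [191, 221]), (92, [320, 245]), (19, [190, 260]), (10, [312, 262]), (18, [318, 266])]
side green []
scene mouth px [289. 185.] spout [291. 177.] back [259. 144.]
scene red [(123, [249, 122])]
scene red2 []
scene orange [(16, [286, 191])]
scene yellow []
scene green []
lump0 0.66 [540.  33.  56.]
lump0 0.43 [521.  13.  59.]
spout 0.83 [541.  19. 128.]
mouth 0.57 [536.  17. 105.]
wrist red [(719, [253, 270]), (705, [311, 270])]
wrist red2 []
wrist orange [(9, [256, 240]), (10, [309, 255]), (6, [241, 272]), (10, [252, 269]), (7, [310, 273]), (9, [317, 273]), (6, [244, 278]), (7, [313, 290]), (32, [250, 303]), (27, [313, 304])]
wrist yellow [(183, [245, 313]), (182, [319, 313])]
wrist green []
```

```bash
python3 - <<'E'
from h import *
w=manip.get_image('wrist');P=np.array(w['pose']);K=w['K']
def fp(X):
    c=np.linalg.inv(P)@np.r_[X,1]; r=np.hypot(c[0],c[1]);th=np.arctan2(r,-c[2]);return [K[0][2]+K[0][0]*th*c[0]/r, K[1][2]-K[0][0]*th*c[1]/r]
G=np.array([540.5,-78.8,246.4]);ph=np.radians(33.5);c,s=np.cos(ph),np.sin(ph)
hsv=cv2.cvtColor(w['pixels'],cv2.COLOR_RGB2HSV)
for sx in(-50,-36,-22,-8,6,20,34,48):
    o=[]
    for sy in(-20,-13,-6,0,6,13,20):
        dx,dz=sx+89,5-45
        u,v=fp(G+[-sy,dx*c+dz*s,-dx*s+dz*c]); o.append(tuple(int(t) for t in hsv[int(v),int(u)]))
    print(sx,int(v),int(u),o)
print([(d['p'],int(d['mask'].sum()),[int(t.mean()) for t in np.nonzero(d['mask'])]) for d in manip.masks_of(w,'lump0')])
for n in('mouth','spout'): pass
print('mouth px',fp([540,15,108]))
E
```

```text
-50 217 252 [(108, 176, 90), (108, 174, 91), (108, 178, 93), (108, 174, 95), (108, 178, 96), (108, 173, 90), (108, 171, 91)]
-36 196 252 [(109, 176, 90), (108, 178, 89), (108, 173, 93), (108, 175, 89), (108, 178, 90), (109, 173, 90), (108, 174, 91)]
-22 176 253 [(108, 168, 149), (108, 171, 149), (109, 181, 89), (108, 176, 90), (108, 181, 89), (108, 173, 90), (108, 175, 89)]
-8 157 253 [(108, 170, 162), (108, 177, 91), (108, 176, 90), (108, 178, 89), (108, 178, 90), (108, 181, 89), (109, 172, 89)]
6 139 254 [(108, 178, 106), (108, 173, 90), (109, 178, 89), (108, 181, 89), (108, 181, 89), (108, 178, 89), (108, 178, 89)]
20 123 255 [(108, 171, 160), (108, 178, 89), (108, 178, 89), (108, 181, 89), (108, 176, 90), (108, 174, 91), (108, 178, 89)]
34 107 255 [(108, 172, 147), (108, 172, 148), (108, 171, 148), (108, 172, 148), (108, 172, 147), (108, 172, 148), (108, 174, 136)]
48 92 256 [(108, 168, 161), (108, 169, 158), (108, 172, 147), (108, 172, 147), (108, 173, 147), (108, 172, 148), (108, 172, 145)]
[(0.72, 370, [81, 282])]
mouth px [np.float64(281.94707119474924), np.float64(92.5865463538776)]
```

Call:
apply_moves --targets '[{"x":0,"y":0,"z":0,"turn":0},{"x":0,"y":0,"z":-1,"turn":0},{"x":0,"y":0,"z":-2.5,"turn":0},{"x":-2,"y":0,"z":-4.5,"turn":0},{"x":-4,"y":0,"z":-6,"turn":0},{"x":-6,"y":0,"z":-8,"turn":0},{"x":-8,"y":0,"z":-9,"turn":0},{"x":-8,"y":0,"z":-9,"turn":0}]' --claw 1.2

```text
t: 34.32
eef_pos: [541.5, -162.5, 401.1]
orientation: [2.223, 2.21, 0.001]
ft_force: [1.0, 0.2, -1.1]
finger_gap: 15.7
gripper_force: 30.0
```

```bash
python3 - <<'E'
from h import *
w=manip.get_image('wrist'); find(w,['lump0','mouth','beaker'])
P=np.array(w['pose']);K=w['K']
def fp(X):
    c=np.linalg.inv(P)@np.r_[X,1]; r=np.hypot(c[0],c[1]);th=np.arctan2(r,-c[2]);return np.array([K[0][2]+K[0][0]*th*c[0]/r, K[1][2]-K[0][0]*th*c[1]/r])
u,v=fp([540,15,100]).astype(int); print('mouth px',u,v)
im=w['pixels'][max(0,v-30):v+31,u-35:u+36]; h=cv2.cvtColor(im,cv2.COLOR_RGB2HSV)
for n,(a,b) in dict(red=(0,5),red2=(172,180),orange=(6,15),yellow=(16,30),green=(40,88)).items():
    m=(h[...,0]>=a)&(h[...,0]<=b)&(h[...,1]>110); k,_,S,C=cv2.connectedComponentsWithStats(m.astype(np.uint8))
    print(n,[(int(S[i,4]),C[i].round().astype(int).tolist()) for i in range(1,k) if S[i,4]>4])
for n in('scene','side'):
    p=manip.get_image(n); print(n,[(round(d['p'],2),W(p,d['centre']).round().tolist()) for d in manip.boxes_of(p,'lump0')]); find(p,['beaker','mouth'])
pitch(('scene',)); go(530,-250,180,90)
E
```

```text
lump0 0.82 [524.   2.  71.]
lump0 0.51 [541.  29.  55.]
mouth 0.82 [539.  15. 104.]
beaker 0.61 [537.  12.  43.]
mouth px 278 28
red [(83, [21, 34])]
red2 []
orange [(250, [27, 43])]
yellow [(136, [41, 45])]
green []
scene [(0.42, [531.0, 7.0, 83.0])]
beaker 0.96 [543.  10.  40.]
beaker 0.62 [ 536. -110.  255.]
mouth 0.81 [538.  17. 106.]
side []
beaker 0.95 [543.  17.  44.]
mouth 0.62 [540.  19. 107.]
scene 0.78 [541. -63. 222.] phi 35 len 149
grip 30.0
G [ 540.2 -158.7  336.3] yaw 89.8 tilt 0.02 gap 15.7 F [ 0.6 -0.2 -1.6] t 35.02
shift [-9.14 -0.98 15.63] turn -0.004 rows 4.3
```

```bash
python3 - <<'E'
from h import *
r=cv2.imread('pics/w2.png'); print('ref green',r[140,270],r[142,268],cv2.cvtColor(r[138:144,266:272],cv2.COLOR_BGR2HSV).reshape(-1,3).mean(0))
w=manip.get_image('wrist'); h=cv2.cvtColor(w['pixels'],cv2.COLOR_RGB2HSV)
m=((h[...,0]>=45)&(h[...,0]<=92)&(h[...,1]>70)&(h[...,2]>15)).astype(np.uint8)
k,_,S,C=cv2.connectedComponentsWithStats(m); print([(int(S[i,4]),C[i].round().astype(int).tolist()) for i in range(1,k) if S[i,4]>6])
print(h[14:58:4,250:312:6,0]); print(h[14:58:4,250:312:6,1])
E
```

```text
ref green [48 70 44] [48 71 44] [64.91666667 93.38888889 71.27777778]
[(198, [282, 30]), (3475, [17, 94]), (950, [430, 71]), (647, [499, 79])]
[[21 18 18 20 18 18 18 18 18 20 22]
 [34 19 19 18 18 19 18 20 19 18 65]
 [22 20 19 19 19 62 35 18 19 19 23]
 [18 19 18 18 20 64 64 19 18 19 19]
 [18 20 19 19 59 64 64 51 19 19 19]
 [19 20 18  3  2 64 63 19 38 19 18]
 [20 19  3  3  5 20 40 20 40 18 19]
 [24 19  2 10 10 14 18 68 39 18 28]
 [38 19  7 10 10 10 20 17 41 19 51]
 [25 21 17  9 10 10 18 18 19 20 19]
 [25 34 19 18  9 17 17 18 19 48 17]]
[[ 37  58  62  63  62  60  59  61  57  55  27]
 [ 29  60  66  58  60  64  60  58  60  56   8]
 [ 48  60  64  59  65  84  53  62  60  58  33]
 [ 61  65  64  59  56  88  87  41  61  57  55]
 [ 65  62  58  56  76  91  91  33  57  56  55]
 [ 61  62  66 166 189  90  90  54  22  58  55]
 [ 58  62 195 181 174  47  58  35  20  58  54]
 [ 44  62 202 154 152 119 123   6  22  56  22]
 [ 20  58 124 153 153 154 135 139  23  57  10]
 [ 25  53  62 160 153 154 145 153  56  46  35]
 [ 24  21  58  65 145 148 148  61  55  14  38]]
```

Call:
apply_moves --targets '[{"x":-2,"y":0,"z":0.5,"turn":0},{"x":-4,"y":0,"z":3,"turn":0},{"x":-5.6,"y":0,"z":6,"turn":0},{"x":-5.6,"y":0,"z":9,"turn":0},{"x":-5.6,"y":0,"z":12.5,"turn":0},{"x":-5.6,"y":0,"z":16,"turn":0},{"x":-5.6,"y":0,"z":18.5,"turn":0},{"x":-5.6,"y":0,"z":19.5,"turn":0}]'

```text
t: 35.73
eef_pos: [538.0, -213.9, 198.5]
orientation: [-2.222, -2.212, 0.003]
ft_force: [-0.1, 0.9, -1.5]
finger_gap: 15.9
gripper_force: 30.0
```

Call:
apply_moves --targets '[{"x":0,"y":0,"z":0,"turn":0},{"x":0,"y":0,"z":0,"turn":0}]' --claw 1.56

```text
t: 35.9
eef_pos: [540.5, -215.1, 202.9]
orientation: [2.226, 2.217, 0.0]
ft_force: [0.9, -0.1, -0.7]
finger_gap: 16.1
gripper_force: 14.3
```

```bash
python3 - <<'E'
from h import *
pitch(); go(540,-215,122,90)
E
```

```text
scene 0.77 [ 542. -118.   26.] phi 34 len 151
side 0.98 [ 545. -116.   33.] phi 32 len 147
grip 14.3
G [ 541.4 -215.5  143.4] yaw 89.8 tilt 0.21 gap 16.0 F [ 0.2 -0.3 -2.3] t 36.10
shift [ 0.06 -0.14  2.14] turn -0.004 rows 0.5
```

Call:
apply_moves --targets '[{"x":0,"y":0,"z":1.3,"turn":0},{"x":0,"y":0,"z":2.0,"turn":0},{"x":-0.3,"y":0,"z":2.5,"turn":0},{"x":-0.8,"y":0,"z":3.0,"turn":0},{"x":-1.2,"y":0,"z":3.6,"turn":0},{"x":-1.7,"y":0,"z":4.2,"turn":0},{"x":-2.1,"y":0,"z":4.7,"turn":0},{"x":-2.6,"y":0,"z":5.2,"turn":0}]'

```text
t: 36.77
eef_pos: [540.2, -241.5, 150.0]
orientation: [2.226, 2.216, 0.001]
ft_force: [0.5, -0.6, 0.7]
finger_gap: 16.2
gripper_force: 14.3
```

```bash
python3 - <<'E'
from h import *
pitch(); go(540,-265,45,90)
E
```

```text
scene 0.56 [ 544. -120.    1.] phi 20 len 150
side 0.57 [ 540. -115.    5.] phi 18 len 152
grip 14.3
G [ 539.3 -240.5   88.7] yaw 89.7 tilt 0.11 gap 16.1 F [-0.3 -0.5 -1.4] t 36.97
shift [-2.46  0.08  4.36] turn -0.005 rows 1.2
```

Call:
apply_moves --targets '[{"x":-0.5,"y":0,"z":0.8,"turn":0},{"x":-0.9,"y":0,"z":1.4,"turn":0},{"x":-1.2,"y":0,"z":2.0,"turn":0},{"x":-1.5,"y":0,"z":2.6,"turn":0},{"x":-1.7,"y":0,"z":3.1,"turn":0},{"x":-1.9,"y":0,"z":3.6,"turn":0},{"x":-2.05,"y":0,"z":4.0,"turn":0},{"x":-2.15,"y":0,"z":4.25,"turn":0}]'

```text
t: 37.63
eef_pos: [539.8, -262.4, 108.4]
orientation: [-2.226, -2.216, -0.0]
ft_force: [-4.0, 3.5, 19.9]
finger_gap: 15.8
gripper_force: 14.2
```

Call:
apply_moves --targets '[{"x":0,"y":0,"z":0,"turn":0},{"x":0,"y":0,"z":0,"turn":0},{"x":0,"y":0,"z":0,"turn":0}]'

```text
t: 37.88
eef_pos: [539.7, -262.4, 108.3]
orientation: [2.226, 2.217, -0.0]
ft_force: [-1.6, -0.5, 4.9]
finger_gap: 15.9
gripper_force: 14.3
```

```bash
python3 - <<'E'
from h import *
pitch(); go(540,-265,45,90)
for n in('scene','side'): find(manip.get_image(n),['scoop','grip'])
E
```

```text
scene 0.91 [ 540. -119.    4.] phi 1 len 150
side 0.59 [ 540. -116.    5.] phi 1 len 152
grip 14.3
G [ 539.7 -262.4   47.3] yaw 89.8 tilt 0.01 gap 15.9 F [-2.6 -0.7  5.5] t 38.08
shift [-0.26  0.03  0.23] turn -0.004 rows 0.1
scoop 0.93 [ 537. -175.    4.]
scoop 0.6 [775.   0.  -6.]
grip 0.69 [ 537. -262.   45.]
scoop 0.64 [ 542. -169.   -0.]
grip 0.65 [ 536. -268.   52.]
```

Call:
apply_moves --targets '[{"x":0,"y":0,"z":0,"turn":0},{"x":0,"y":0,"z":0,"turn":0},{"x":0,"y":0,"z":0,"turn":0}]' --claw 1.59

```text
t: 38.63
eef_pos: [539.7, -262.4, 108.3]
orientation: [2.226, 2.217, -0.0]
ft_force: [-1.8, -0.8, 6.0]
finger_gap: 15.9
gripper_force: 3.5
```

Call:
apply_moves --targets '[{"x":0,"y":0,"z":0,"turn":0},{"x":0,"y":0,"z":0,"turn":0},{"x":0,"y":0,"z":0,"turn":0}]' --claw 1.63

```text
t: 38.88
eef_pos: [539.8, -262.2, 107.6]
orientation: [-2.226, -2.217, -0.0]
ft_force: [-0.3, -0.0, -0.3]
finger_gap: 16.3
gripper_force: 0.0
```

Call:
apply_moves --targets '[{"x":0,"y":0,"z":0,"turn":0},{"x":0,"y":0,"z":0,"turn":0},{"x":0,"y":0,"z":0,"turn":0},{"x":0,"y":0,"z":0,"turn":0},{"x":0,"y":0,"z":-1,"turn":0},{"x":0,"y":0,"z":-4,"turn":0},{"x":0,"y":0,"z":-8,"turn":0},{"x":0,"y":0,"z":-12,"turn":0}]' --claw 4.5

```text
t: 39.55
eef_pos: [539.0, -261.9, 229.0]
orientation: [-2.224, -2.215, 0.001]
ft_force: [-0.3, -0.4, -0.4]
finger_gap: 44.8
gripper_force: 0.0
```

Call:
apply_moves --targets '[{"x":0,"y":0,"z":-4,"turn":0},{"x":0,"y":0,"z":-8,"turn":0},{"x":0,"y":0,"z":-8,"turn":0},{"x":0,"y":0,"z":-8,"turn":0}]'

```text
t: 39.88
eef_pos: [541.1, -263.1, 311.8]
orientation: [2.221, 2.212, 0.003]
ft_force: [0.6, 0.5, -0.2]
finger_gap: 44.9
gripper_force: 0.0
```

```bash
python3 - <<'E'
from h import *
for n in('scene','side','wrist'):
    p=manip.get_image(n);print(n); find(p,['scoop','spout','grip','beaker','mouth','cups','jar','tin','lump0'])
    if n=='wrist':
        a=[ray(p,*x) for x in ()]
st()
E
```

```text
scene
scoop 0.63 [ 536. -174.    5.]
scoop 0.45 [701. 217.  -3.]
spout 0.61 [ 539. -118.    4.]
spout 0.34 [526.  15.  -2.]
grip 0.83 [ 538. -262.   46.]
beaker 0.76 [541.  14.  40.]
mouth 0.7 [539.  15. 104.]
cups 0.58 [ 727. -191.    1.]
jar 0.83 [702. 214.  -4.]
tin 0.61 [778.  -4.  -6.]
tin 0.5 [525.  15.  -2.]
lump0 0.57 [531.   4.  77.]
lump0 0.33 [704. 213.  -2.]
side
scoop 0.75 [ 546. -171.    1.]
spout 0.83 [ 545. -112.    3.]
grip 0.91 [ 541. -267.   47.]
beaker 0.56 [544.  16.  45.]
mouth 0.5 [539.  18. 108.]
cups 0.78 [ 730. -184.    0.]
tin 0.78 [777.   1.   3.]
wrist
scoop 0.92 [ 540. -176.   -1.]
scoop 0.74 [ 727. -188.   -1.]
spout 0.67 [ 541. -122.    1.]
grip 0.63 [ 541. -261.   46.]
cups 0.57 [ 727. -185.   -3.]
{'t': 41.383, 'joint_pos': [-0.567, 0.355, 1.503, 0.0, 1.284, -0.564], 'eef_pos': [539.794, -262.348, 307.844], 'orientation': [-2.226, -2.217, -0.0], 'ft_force': [0.566, 0.267, 0.516], 'finger_gap': 45.093, 'gripper_force': 0.0}
```

Every check agrees: the beaker stands on the pan, the scoop lies flat and empty, and the cups, jar and tin have not moved.

```bash
python3 -c "
from h import *
print(manip.sign_off())"
```

```text
the job is handed in; nothing more can be done
None
```

The job is handed in (verdict not shown): the beaker stands upright on the pan with all four lumps in it, the empty scoop lies flat on the bench, and the cups, jar and tin were not touched; the one doubt is that wrist force briefly reached about 46 N while I was righting the beaker, and part of that may have been the gripper body on the rim (40 N limit).

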